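# Make up the feeding and harvest kits for the culture hood

## Task

Make up the two kits for the culture hood: the blue tray gets the red-capped flask and the white medium bottle; the yellow tray gets the green-capped flask, the amber bottle and the orange-capped tube. Lay each flask flat in one of its tray's long bays and stand the bottles and the tube upright in the square bays, one to a bay, all set down gently, not dropped, and sitting fully on the tray floor. Leave the violet-capped flask lying where it is.

Things in the scene. Friction and masses are not known exactly. Their poses are not given: they have to be found in the camera images.
- red_flask_mid (a point): centre (half-way up and half-way along) of the culture flask with the red screw cap: a clear flat-sided plastic flask lying on its broad side, 98 mm long overall, 42 mm wide, 25 mm high, about 45 g. x runs along it towards the cap; from this point the box-shaped body reaches 49 mm back and 17 mm forward, then comes a short neck and the round cap (24 mm across, 27 to 49 mm forward); z is up. Gripped across its 42 mm width at this point
- green_flask_mid (a point): centre (half-way up and half-way along) of the culture flask with the green screw cap: a clear flat-sided plastic flask lying on its broad side, 98 mm long overall, 42 mm wide, 25 mm high, about 45 g. x runs along it towards the cap; from this point the box-shaped body reaches 49 mm back and 17 mm forward, then comes a short neck and the round cap (24 mm across, 27 to 49 mm forward); z is up. Gripped across its 42 mm width at this point
- violet_flask_mid (a point): centre (half-way up and half-way along) of the culture flask with the violet screw cap: a clear flat-sided plastic flask lying on its broad side, 98 mm long overall, 42 mm wide, 25 mm high, about 45 g. x runs along it towards the cap; from this point the box-shaped body reaches 49 mm back and 17 mm forward, then comes a short neck and the round cap (24 mm across, 27 to 49 mm forward); z is up. Gripped across its 42 mm width at this point. It belongs to neither kit
- white_bottle_mid (a point): centre (half-way up) of the white plastic medium bottle with a pink cap and a pink label band: round, 44 mm in diameter, 90 mm tall with its cap, straight sides up to 60 mm from the bottom, cap 32 mm across; about 110 g; stands upright, z up
- amber_bottle_mid (a point): centre (half-way up) of the brown (amber) enzyme bottle with a black cap and a pale label: round, 42 mm in diameter, 84 mm tall with its cap, straight sides up to 55 mm from the bottom, cap 30 mm across; about 130 g; stands upright, z up
- tube_mid (a point): centre (half-way up) of the clear flat-bottomed sample tube with the orange cap and a pale label: round, 30 mm in diameter up to 64 mm from the bottom, cap 32 mm across above that, 82 mm tall in all; about 35 g; stands upright, z up
- blue_tray: the blue divided plastic tray for the feeding kit, fixed to the bench: 192 x 132 mm, floor 3 mm thick, rim and dividers 12 mm high (above the bench) and 4 mm thick. Origin at the centre of its underside, x along its length. A cross divider at x = +30 mm and a lengthwise divider at y = 0 make four bays: two long flask bays, each 120 x 60 mm, centred at x = -32, y = +32 and -32 mm, and two square bays, each 60 x 60 mm, centred at x = +62, y = +32 and -32 mm
- yellow_tray: the yellow divided plastic tray for the harvest kit, fixed to the bench: 192 x 132 mm, floor 3 mm thick, rim and dividers 12 mm high (above the bench) and 4 mm thick. Origin at the centre of its underside, x along its length. A cross divider at x = +30 mm and a lengthwise divider at y = 0 make four bays: two long flask bays, each 120 x 60 mm, centred at x = -32, y = +32 and -32 mm, and two square bays, each 60 x 60 mm, centred at x = +62, y = +32 and -32 mm

How it is judged:
At the end, for the whole second after the job is handed in: Every kit item in a bay of the right kind on its own tray: centre within 17 mm (flasks) or 18 mm (others) of a bay centre along each tray axis, within 4 mm of resting height, tilt under 0.1 rad, at rest (0.02 m/s, 0.2 rad/s); violet-capped flask within 30 mm of its start (x of red_flask_mid in the frame of blue_tray between -0.049 and -0.015 m and (y of red_flask_mid in the frame of blue_tray between 0.015 and 0.049 m or y of red_flask_mid in the frame of blue_tray between -0.049 and -0.015 m) and z of red_flask_mid in the frame of blue_tray between 0.0115 and 0.0195 m and angle between each of red_flask_mid, white_bottle_mid, green_flask_mid, amber_bottle_mid, tube_mid's own z axis and vertical below 0.1 rad and linear speed of each of red_flask, white_bottle, green_flask, amber_bottle, tube below 0.02 m/s and angular speed of each of red_flask, white_bottle, green_flask, amber_bottle, tube below 0.2 rad/s and x of white_bottle_mid in the frame of blue_tray between 0.044 and 0.08 m and (y of white_bottle_mid in the frame of blue_tray between 0.014 and 0.05 m or y of white_bottle_mid in the frame of blue_tray between -0.05 and -0.014 m) and z of white_bottle_mid in the frame of blue_tray between 0.044 and 0.052 m and x of green_flask_mid in the frame of yellow_tray between -0.049 and -0.015 m and (y of green_flask_mid in the frame of yellow_tray between 0.015 and 0.049 m or y of green_flask_mid in the frame of yellow_tray between -0.049 and -0.015 m) and z of green_flask_mid in the frame of yellow_tray between 0.0115 and 0.0195 m and x of amber_bottle_mid in the frame of yellow_tray between 0.044 and 0.08 m and (y of amber_bottle_mid in the frame of yellow_tray between 0.014 and 0.05 m or y of amber_bottle_mid in the frame of yellow_tray between -0.05 and -0.014 m) and z of amber_bottle_mid in the frame of yellow_tray between 0.041 and 0.049 m and x of tube_mid in the frame of yellow_tray between 0.044 and 0.08 m and (y of tube_mid in the frame of yellow_tray between 0.014 and 0.05 m or y of tube_mid in the frame of yellow_tray between -0.05 and -0.014 m) and z of tube_mid in the frame of yellow_tray between 0.04 and 0.048 m and distance of violet_flask_mid from where it was at the start of the episode below 0.03 m); the robot touches nothing.
It fails at once if the violet-capped flask, which belongs to neither kit, is moved more than 30 mm (distance of violet_flask_mid from where it was at the start of the episode above 0.03 m).
It fails at once if a kit item is dropped (touched by nothing while more than 20 mm above where it would rest on a tray) ((contact force between red_flask and anything else below 0.005 N and height (world z) of red_flask_mid above 0.0355 m) or (contact force between green_flask and anything else below 0.005 N and height (world z) of green_flask_mid above 0.0355 m) or (contact force between white_bottle and anything else below 0.005 N and height (world z) of white_bottle_mid above 0.068 m) or (contact force between amber_bottle and anything else below 0.005 N and height (world z) of amber_bottle_mid above 0.065 m) or (contact force between tube and anything else below 0.005 N and height (world z) of tube_mid above 0.064 m)).
It also fails if it takes over 131 s, if anything falls off the work surface, if the arm or the gripper's body presses on something with over 40 N, if the wrist force passes 120 N, or if a joint passes its speed limit or range.

## Robot

A 6-joint arm with a two-finger parallel gripper is mounted at the origin on the work surface. World frame = base frame: x ahead of the robot, y to its left, z up, the work surface at z = 0. Lengths are in m, angles in rad, forces in N, time in s.
With the tool pointing down it reaches from about 0.225 to 0.875 m from the base axis. Payload 3.4 kg.
Tool frame: the origin (TCP) lies midway between the tips of the shut fingers; the grasp point (between the pads) lies 19 mm behind it; x points along the fingers, z is the direction in which the jaws open and shut, and the axes are right-handed (so a half turn about x gives the same grasp; the last joint's range is limited). The gripper opens to 85 mm and grips with 20 to 120 N. Pads are 22 mm wide; open, the fingers measure 114 mm over their backs; the gripper's body (76 mm by 85 mm) begins 54 mm behind the grasp point. The pads swing forward as they close: fully open they stand 13 mm farther back than shut.
Start: joints at [0.998, 0.276, 1.505, -0, 1.361, -0.121], TCP at [0.251, 0.517, 0.231] pointing down, gripper open.
Joint ranges: [-2.89, 2.89], [-0.75, 2.08], [0.22, 2.7], [-1.18, 4.32], [0.11, 2.71], [-2.7, 2.7]. Speed limits (rad/s): [2.57, 2.57, 3.14, 3.14, 3.14, 3.14].

## Interface

Orientations are given as a unit quaternion [w, x, y, z].
In Python, from rig import manip, eyes gives the robot as it stands. The module is installed in compiled form; this text tells all that it offers.
- The arm moves only by the shell command python3 -m crank 'ROWS' [FORCE]. ROWS is JSON, a list of rows, each a list of 7 numbers: the shift along the tool's x, y, z in cm, then the turn, a rotation vector about the tool's x, y, z in degrees, then the finger opening in cm, from 0 to 8.54. A call has 1 to 5 rows; each row is the pose to reach, as a shift and turn from the pose commanded when the call began, along the tool's axes at that moment; what a row does not reach only later rows make up. A row lasts 1/8 s, in which the tool goes at most 62.5 mm and 10.7 degrees, less where a joint would pass 70% of its speed; a pose out of reach is approached as far as the arm can. A call with a gripper value outside its range is refused whole. The fingers move at their own pace and stop on an object; FORCE is the grip in N (left out, the last holds). Time passes only in rows, so rows that repeat a pose let the fingers close. It gives the time, the measured TCP pose, the force and the opening at its end, in the units of the state.
- manip.get_state(): the state, without advancing time (a new reading comes with each control period).
- eyes.get_image(name): name is "scene" or "side" or "wrist"; returns a dict with "color" (420x560x3 uint8, blue, green, red), "z_map" (420x560 float32, m along the optical axis (not along the pixel's ray), 0 where there is no reading), "vertical_fov" (degrees; the focal length in pixels is half the picture's height over the tangent of half this angle, whatever the lens; pixels are square), "cx", "cy" (the principal point, pixels), "eye" and "attitude" of the camera in the world. Camera axes: x right, y up, looking along -z (the intrinsics and any distortion apply to the point x, -y, -z); pixel columns grow to the right and rows downward; lengths in m; the calibration is good to about 2 mm. The wrist camera is an equidistant fisheye: a pixel r from the principal point sees the ray r / f radians off the axis. A picture is of the moment at which its call begins.
- manip.sign_off(): hands the job in, once; it reports no verdict.
The state is a dict: "clock": time; "qpos": joint angles; "qd": joint speeds; "effort": joint torques, N m; "position": TCP position; "ee_rot": TCP orientation; "contact_force": force on the tool from outside, world axes, zero at the start; "moment": the same for the moment, N m; "width": finger opening in m.
Only numpy, scipy, OpenCV 4.12 (cv2) and the standard library are available. Lean on these libraries where they do the work, as an engineer would, in place of code of your own. Each camera call takes 0.05 s, during which the arm holds its last target.

## Working session

There is one attempt and no reset: what is moved stays moved. The work goes in short steps, Python scripts to look and compute and a shell command to move; the robot and the scene stay as the last step left them, time stands still between calls to the robot, and variables do not carry over. Pictures are saved under pics/ and viewed, and the job is handed in when it is done.

```bash
mkdir -p pics
cat > h.py <<'E'
import numpy as np,cv2
from rig import manip,eyes
from scipy.spatial.transform import Rotation as R
def grab(n,fn=None):
    d=eyes.get_image(n)
    if fn: cv2.imwrite('pics/'+fn,d['color'])
    np.savez('/tmp/%s.npz'%n,**{k:np.array(v) for k,v in d.items()})
    return d
def load(n): return dict(np.load('/tmp/%s.npz'%n))
def rot(q): return R.from_quat([q[1],q[2],q[3],q[0]]).as_matrix()
def ray(d,u,v,fish=False):
    H=d['color'].shape[0]; f=H/2/np.tan(np.radians(float(d['vertical_fov']))/2)
    x=(u-float(d['cx']))/f; y=(v-float(d['cy']))/f
    if fish:
        r=np.hypot(x,y); s=np.sin(r)/max(r,1e-9); c=np.array([x*s,-y*s,-np.cos(r)])
    else: c=np.array([x,-y,-1.])
    a=np.array(d['attitude']); M=a if a.shape==(3,3) else rot(a)
    return M@c
def atz(d,u,v,z,fish=False):
    r=ray(d,u,v,fish); e=np.array(d['eye']); return e+r*(z-e[2])/r[2]
def dep(d,u,v,fish=False):
    r=ray(d,u,v,fish); a=np.array(d['attitude']); M=a if a.shape==(3,3) else rot(a)
    k=-(M.T@r)[2]; return np.array(d['eye'])+r*d['z_map'][int(round(v)),int(round(u))]/k
E
python3 - <<'E'
from h import *
s=manip.get_state(); print(s)
for n in ("scene","side","wrist"):
    d=grab(n,n+'0.png'); print(n,d['vertical_fov'],d['cx'],d['cy'],d['eye'],d['attitude'],[k for k in d])
E
```

```text
{'clock': 0.0, 'qpos': array([ 9.98031675e-01,  2.76608014e-01,  1.50613362e+00, -1.48627420e-05,
        1.36069352e+00, -1.21021159e-01]), 'qd': array([-0.00027688, -0.00024234, -0.00020851, -0.0016052 ,  0.00166329,
       -0.00084796]), 'effort': array([-9.66303778e-04, -4.16776800e+01, -2.45807719e+01, -7.34787700e-04,
        1.12054904e-02,  1.70462283e-05]), 'position': array([0.25074091, 0.5168649 , 0.23043209]), 'ee_rot': array([ 0.5986892 , -0.37560361,  0.59986442,  0.37504113]), 'contact_force': array([-1.19812387, -0.40912631,  0.33974025]), 'moment': array([-0.02751776, -0.00653849, -0.04803512]), 'width': 0.08523559062027843}
scene 53.86089592081063 272.2294619170312 202.53517348196686 [ 1.08826561 -0.26597682  0.93745873] [0.81238054 0.24843258 0.16344414 0.50160256] ['color', 'z_map', 'vertical_fov', 'cx', 'cy', 'eye', 'attitude']
side 44.57203205389783 289.67727946342507 205.62007457080406 [ 0.00918359 -0.71225417  0.96171141] [ 0.87531453  0.35886192 -0.12788515 -0.29780528] ['color', 'z_map', 'vertical_fov', 'cx', 'cy', 'eye', 'attitude']
wrist 65.70646984690485 280.2290688466953 212.10647017016277 [0.18400288 0.54995581 0.37216608] [ 0.83814955 -0.12541407 -0.07688068  0.52522947] ['color', 'z_map', 'vertical_fov', 'cx', 'cy', 'eye', 'attitude']
```

View pics/scene0.png

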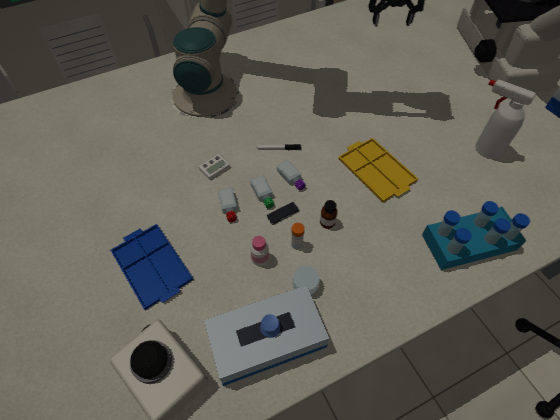

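View pics/side0.png

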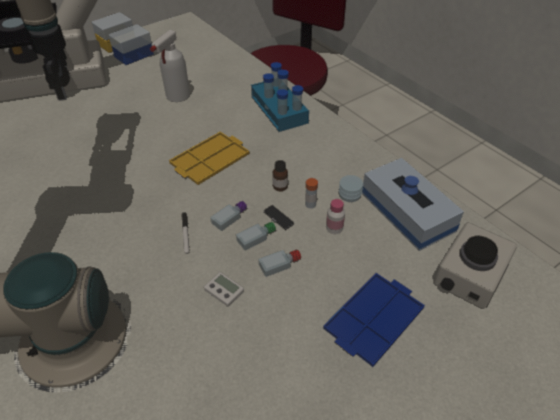

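View pics/wrist0.png

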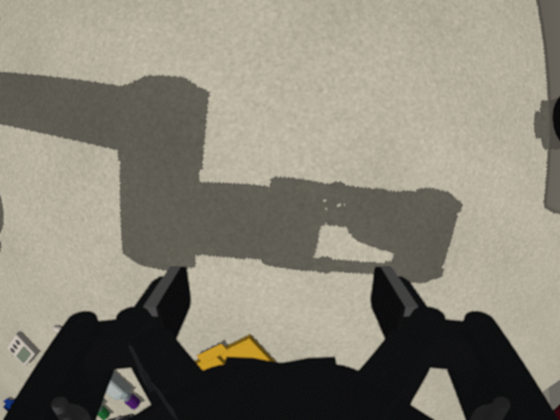

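The scene view shows the yellow tray near (378,169) and the blue tray near (152,266). Red, green and violet flasks are near (229,203), (263,191) and (291,174), with the white, orange and amber items near (260,250), (298,236) and (329,214). Next I'll enlarge crops.

Run:
```python
from h import *
a=load('scene')['color'];b=load('side')['color']
def c(im,x,y,w,h,k,fn):
    cv2.imwrite('pics/'+fn,cv2.resize(im[y:y+h,x:x+w],None,fx=k,fy=k,interpolation=cv2.INTER_CUBIC))
c(a,205,150,145,120,5,'a1.png');c(a,100,215,110,100,5,'a2.png');c(a,325,130,110,80,6,'a3.png')
c(b,200,155,160,120,5,'b1.png');c(b,315,265,120,110,5,'b2.png');c(b,160,125,110,70,6,'b3.png')
```

```text
(no output)
```

View pics/a1.png

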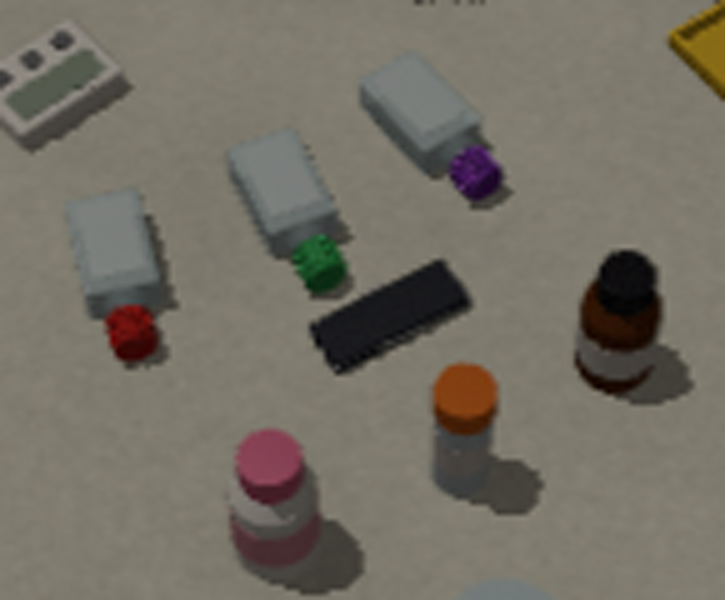

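View pics/a2.png

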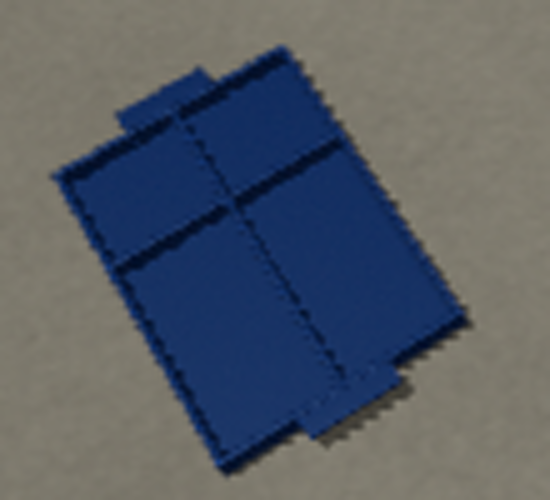

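View pics/a3.png

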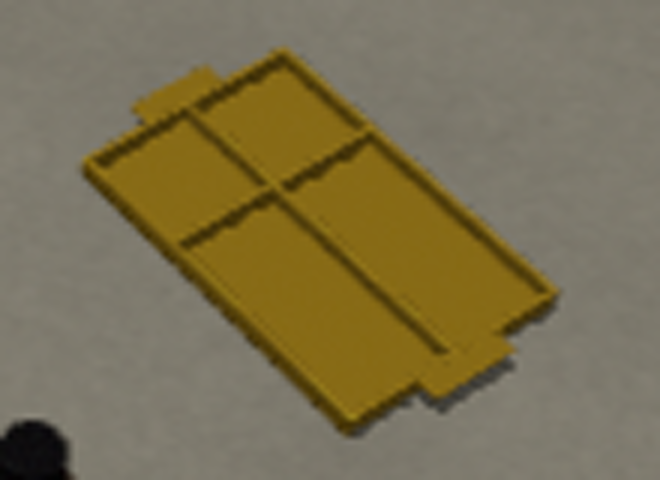

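View pics/b1.png

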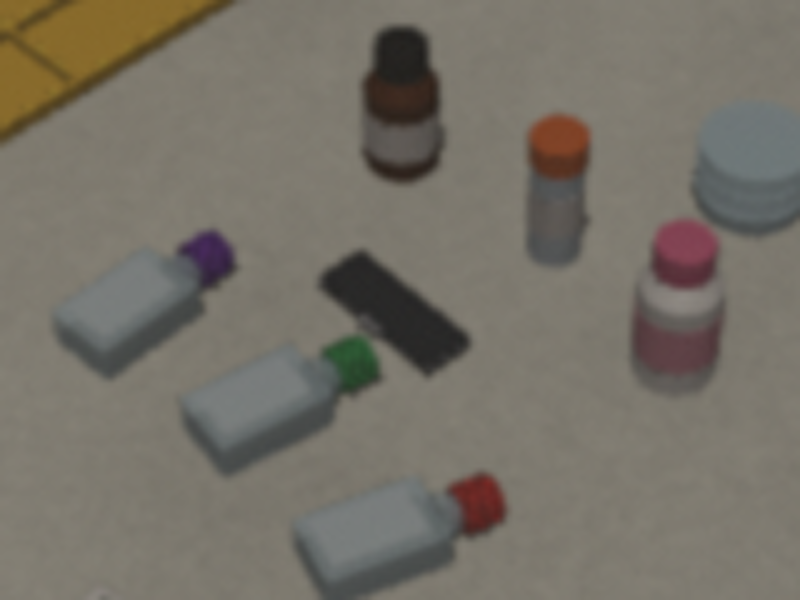

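View pics/b2.png

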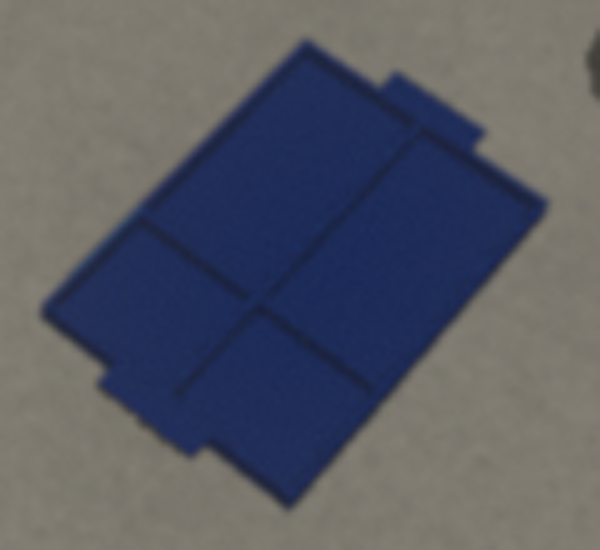

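View pics/b3.png

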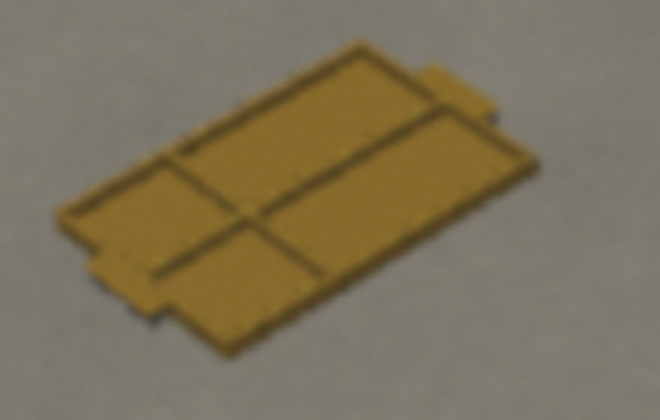

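```bash
cat > m.py <<'E'
from h import *
def tray(d,pts,k,off,px):
    # px: order such that pts[0],pts[1] = +x end
    P=np.array([atz(d,p[0]/k+off[0],p[1]/k+off[1],.012)[:2] for p in pts])
    c=P.mean(0); v=(P[0]+P[1]-P[2]-P[3]); a=np.arctan2(v[1],v[0])
    print(px,'c',c.round(4),'yaw',np.degrees(a).round(1),'len',np.linalg.norm(v)/2,'w',np.linalg.norm(P[0]-P[1]),np.linalg.norm(P[2]-P[3]))
A=load('scene');B=load('side')
tray(A,[(57,175),(285,48),(467,322),(222,470)],5,(100,215),'blueA')
tray(B,[(43,313),(290,505),(547,205),(307,42)],5,(315,265),'blueB')
tray(A,[(85,165),(284,52),(557,293),(348,432)],6,(325,130),'yelA')
tray(B,[(60,220),(230,355),(538,165),(362,42)],6,(160,125),'yelB')
def pt(n,d,p,z,k,off): 
    q=atz(d,p[0]/k+off[0],p[1]/k+off[1],z); print(n,q[:2].round(4)); return q[:2]
oa=(5,(205,150));ob=(5,(200,155))
for n,ca,ba,cb,bb in [('red',(132,333),(100,198),(477,503),(316,572)),('green',(320,264),(259,139),(351,363),(205,440)),('violet',(476,173),(386,70),(208,258),(81,346))]:
    for L,D,o,c,b in(('A',A,oa,ca,ba),('B',B,ob,cb,bb)):
        C=pt(n+L+' cap',D,c,.0125,*o)
        if L=='A': Q=pt(n+L+' back',D,b,.025,*o)
        else: Q=pt(n+L+' back(mid)',D,b,.0125,*o)
        u=(C-Q)/np.linalg.norm(C-Q); print('   mid',(C-.038*u).round(4),'yaw',np.degrees(np.arctan2(u[1],u[0])).round(1),'L(87)',np.linalg.norm(C-Q))
for n,a,b,z in [('white',(270,458),(687,242),.09),('amber',(628,274),(402,43),.084),('tube',(465,388),(560,134),.082)]:
    pt(n+'A',A,a,z,*oa);pt(n+'B',B,b,z,*ob)
E
python3 m.py
python3 - <<'E'
from h import *
for n in('scene','side'):
    d=load(n);H,W=d['z_map'].shape
    P=[]
    for v in range(H):
        for u in range(W):
            if d['z_map'][v,u]>0:P.append(dep(d,u,v))
    P=np.array(P);np.save('/tmp/P'+n,P)
    m=(P[:,0]>.2)&(P[:,0]<.8)&(abs(P[:,1])<.5)&(P[:,2]>.018)&(P[:,2]<.12)
    # grid cluster
    Q=P[m];g=np.zeros((240,400),np.uint8);ij=((Q[:,:2]-[.2,-.5])/.0025).astype(int);g[ij[:,0],ij[:,1]]=1
    g2=cv2.dilate(g,np.ones((3,3)))
    k,l=cv2.connectedComponents(g2)
    for i in range(1,k):
        S=Q[l[ij[:,0],ij[:,1]]==i]
        if len(S)<30:continue
        t=S[S[:,2]>S[:,2].max()-.008]
        print(n,len(S),S[:,:2].mean(0).round(3),'zmax',S[:,2].max().round(4),'top',t[:,:2].mean(0).round(3),cv2.minAreaRect(S[:,:2].astype(np.float32)))
E
```

```text
blueA c [ 0.54   -0.3462] yaw -170.5 len 0.1920787821747398 w 0.128223913983899 0.12892838103919038
blueB c [ 0.5347 -0.3503] yaw -169.9 len 0.19256109633376364 w 0.1283744512084936 0.1296172872779186
yelA c [0.5394 0.3258] yaw -172.6 len 0.18925344125250398 w 0.12970468289088533 0.13432988680771982
yelB c [0.5338 0.3213] yaw -171.2 len 0.19055677761354275 w 0.13097539506718456 0.13513086036548907
redA cap [ 0.5013 -0.1137]
redA back [ 0.4201 -0.0968]
   mid [ 0.4641 -0.1059] yaw -11.7 L(87) 0.08291733613938837
redB cap [ 0.5025 -0.1145]
redB back(mid) [ 0.4176 -0.1015]
   mid [ 0.465  -0.1088] yaw -8.7 L(87) 0.08593422894448677
greenA cap [ 0.5066 -0.0049]
greenA back [ 0.4226 -0.0015]
   mid [ 0.4686 -0.0033] yaw -2.3 L(87) 0.08402377908063206
greenB cap [ 0.5082 -0.0056]
greenB back(mid) [ 0.4218 -0.0034]
   mid [ 0.4702 -0.0047] yaw -1.5 L(87) 0.08641840943059989
violetA cap [0.4907 0.1002]
violetA back [0.4104 0.0846]
   mid [0.4533 0.0929] yaw 11.0 L(87) 0.08175013477805829
violetB cap [0.4927 0.099 ]
violetB back(mid) [0.407  0.0859]
   mid [0.4551 0.0932] yaw 8.7 L(87) 0.0866
[... 2876 characters left out ...]
301, 0.04387008771300316), 53.33234786987305)
side 290 [ 0.642 -0.   ] zmax 0.0877 top [0.646 0.004] ((0.6463425159454346, 0.005662178620696068), (0.03557973355054855, 0.030622752383351326), 53.43524169921875)
side 3049 [ 0.747 -0.415] zmax 0.12 top [ 0.779 -0.405] ((0.7619967460632324, -0.41074585914611816), (0.11409572511911392, 0.12524986267089844), 17.150135040283203)
side 2693 [ 0.771 -0.159] zmax 0.0819 top [ 0.782 -0.186] ((0.7736065983772278, -0.14168532192707062), (0.07407243549823761, 0.29114145040512085), 7.130749702453613)
side 386 [0.789 0.336] zmax 0.1199 top [0.792 0.327] ((0.7843974828720093, 0.3793143332004547), (0.16337929666042328, 0.031699031591415405), 89.75411987304688)
```

```bash
cat > go.py <<'E'
import sys
from h import *
# usage: go.py x y z [jawyaw_deg]  -> shift/turn in tool axes (cm, deg); jaw yaw = world angle of tool z axis mod 180
s=manip.get_state(); M=rot(s['ee_rot']); p=s['position']
jy=np.degrees(np.arctan2(M[1,2],M[0,2]))
print('t',round(s['clock'],2),'p',p.round(4),'toolx',M[:,0].round(3),'jaw',jy.round(1),'q6',s['qpos'][5].round(2),'F',np.round(s['contact_force'],1),'w',round(s['width'],4))
if len(sys.argv)>3:
    t=np.array([float(v) for v in sys.argv[1:4]])
    jt=float(sys.argv[4]) if len(sys.argv)>4 else jy
    jt=jy+((jt-jy+90)%180-90)
    zt=np.array([np.cos(np.radians(jt)),np.sin(np.radians(jt)),0]); xt=np.array([0,0,-1.])
    T=np.stack([xt,np.cross(zt,xt),zt],1)
    print('shift cm',(M.T@(t-p)*100).round(2),'turn',np.degrees(R.from_matrix(M.T@T).as_rotvec()).round(1), 'dist',np.linalg.norm(t-p).round(3))
E
cat > bays.py <<'E'
import numpy as np
for n,c,a in(('blue',(.537,-.348),-170.2),('yel',(.5365,.3235),-172)):
    a=np.radians(a);r=np.array([[np.cos(a),-np.sin(a)],[np.sin(a),np.cos(a)]])
    for b in((-.032,.032),(-.032,-.032),(.062,.032),(.062,-.032)): print(n,b,(np.array(c)+r@b).round(4))
E
python3 bays.py; python3 go.py .626 .1085 .12 90
```

```text
blue (-0.032, 0.032) [ 0.574  -0.3741]
blue (-0.032, -0.032) [ 0.5631 -0.311 ]
blue (0.062, 0.032) [ 0.4814 -0.3901]
blue (0.062, -0.032) [ 0.4705 -0.327 ]
yel (-0.032, 0.032) [0.5726 0.2963]
yel (-0.032, -0.032) [0.5637 0.3596]
yel (0.062, 0.032) [0.4796 0.2832]
yel (0.062, -0.032) [0.4706 0.3466]
t 0.15 p [0.2508 0.517  0.2306] toolx [-0.001 -0.001 -1.   ] jaw 64.1 q6 -0.12 F [-0.6  0.2  0.4] w 0.0856
shift cm [ 11.08 -51.59 -20.35] turn [-25.9  -0.1  -0. ] dist 0.566
```

```bash
python3 -m crank '[[1,-6,-2.4,-5,0,0,8.5],[2,-12,-4.8,-10,0,0,8.5],[3,-18,-7,-16,0,0,8.5],[4,-24,-9.4,-21,0,0,8.5],[5,-29,-11.6,-26,0,0,8.5]]' 40; python3 go.py .626 .1085 .12 90
```

```text
clock: 0.78
position: [0.4601, 0.2878, 0.1817]
ee_rot: [0.499, -0.501, 0.499, 0.501]
contact_force: [1.3, 0.6, -0.1]
width: 0.0852
t 0.78 p [0.4601 0.2878 0.1817] toolx [ 0.  0. -1.] jaw 90.3 q6 -1.15 F [ 1.3  0.6 -0.1] w 0.0852
shift cm [  6.17 -16.5  -18.01] turn [0.3 0.  0. ] dist 0.252
```

```bash
python3 -m crank '[[1.2,-3.6,-4,0,0,0,8.5],[2.6,-7.4,-8,0,0,0,8.5],[4,-11,-12,0,0,0,8.5],[6,-16.5,-18,0,0,0,8.5],[6,-16.5,-18,0,0,0,8.5]]'; python3 go.py .626 .1085 .02 90
python3 - <<'E'
from h import *
grab('wrist','w1.png');d=grab('side'); cv2.imwrite('pics/s1.png',cv2.resize(d['color'][60:300,150:420],None,fx=2.9,fy=2.5))
E
```

```text
clock: 1.4
position: [0.6258, 0.1066, 0.1203]
ee_rot: [0.5, -0.5, 0.501, 0.5]
contact_force: [-0.5, -0.3, -1.2]
width: 0.0848
t 1.4 p [0.6258 0.1066 0.1203] toolx [-0.001 -0.001 -1.   ] jaw 89.9 q6 -1.51 F [-0.5 -0.3 -1.2] w 0.0848
shift cm [10.03 -0.03  0.2 ] turn [-0.1 -0.  -0.1] dist 0.1
```

View pics/w1.png

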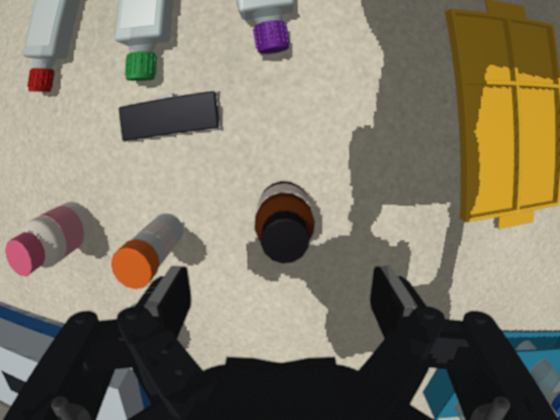

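View pics/s1.png

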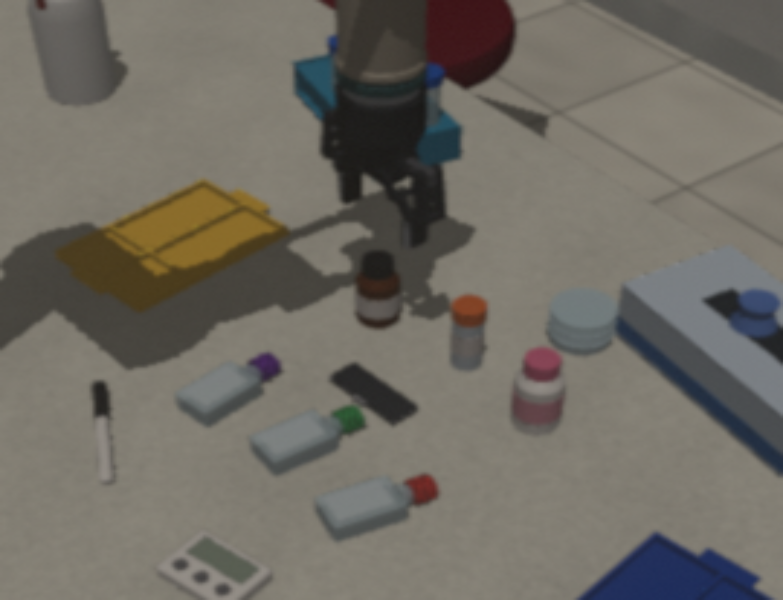

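The wrist view shows the amber cap centred near (286,240), between the fingertips at (180,290) and (380,290). I'll cross-check the positions from this view.

Run:
```python
from h import *
d=load('wrist')
for n,u,v,z in(('amb',286,240,.084),('tube',133,268,.082),('white',24,254,.09),('green cap',141,66,.0125),('violet cap',271,37,.0125)): print(n,atz(d,u,v,z,True)[:2].round(4))
c=[atz(d,u,v,.012,True)[:2] for u,v in((448,10),(464,220))];print(c)
```

```text
amb [0.6226 0.1103]
tube [0.6449 0.0087]
white [ 0.6364 -0.0852]
green cap [ 0.505  -0.0044]
violet cap [0.4892 0.0999]
[array([0.45084489, 0.24707394]), array([0.63476489, 0.27356739])]
```

```bash
python3 -m crank '[[4,0,0.1,0,0,0,8.5],[8,0,0.1,0,0,0,8.5],[10,0,0.1,0,0,0,8.5],[10,0,0.1,0,0,0,8.5],[10,0,0.1,0,0,0,3.6]]' 40; python3 -m crank '[[0,0,0,0,0,0,3.6],[0,0,0,0,0,0,3.6],[0,0,0,0,0,0,3.6],[0,0,0,0,0,0,3.6]]'; python3 go.py
```

```text
clock: 2.12
position: [0.6245, 0.1117, 0.0234]
ee_rot: [-0.5, 0.501, -0.499, -0.5]
contact_force: [-0.0, -0.1, -0.1]
width: 0.0694
clock: 2.62
position: [0.6252, 0.1108, 0.0237]
ee_rot: [-0.5, 0.501, -0.499, -0.5]
contact_force: [-1.1, -0.4, 6.0]
width: 0.0409
t 2.62 p [0.6252 0.1108 0.0237] toolx [ 0.003  0.001 -1.   ] jaw 90.1 q6 -1.51 F [-1.1 -0.4  6. ] w 0.0409
```

```bash
python3 -m crank '[[-2,0,0,0,0,0,3.6],[-4.5,0,0,0,0,0,3.6],[-7,0,0,0,0,0,3.6],[-7,0,0,0,0,0,3.6]]'; python3 go.py .4796 .2832 .09 98
python3 - <<'E'
from h import *
d=grab('side'); cv2.imwrite('pics/s2.png',cv2.resize(d['color'][100:220,220:380],None,fx=5,fy=5))
E
```

```text
clock: 3.12
position: [0.6257, 0.1106, 0.094]
ee_rot: [-0.501, 0.502, -0.498, -0.499]
contact_force: [0.1, -0.4, -1.7]
width: 0.0407
t 3.12 p [0.6257 0.1106 0.094 ] toolx [ 0.005  0.    -1.   ] jaw 90.1 q6 -1.51 F [ 0.1 -0.4 -1.7] w 0.0407
shift cm [ 0.34 14.58 17.28] turn [-7.9  0.   0.3] dist 0.226
```

View pics/s2.png

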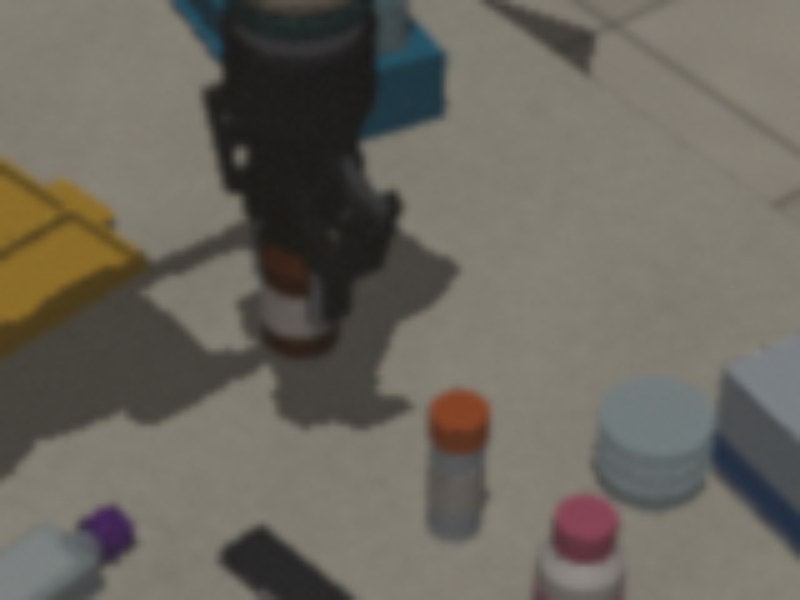

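The amber bottle is held upright near (297,300) in the crop. It goes to the far square bay.

```bash
python3 go.py .4706 .3466 .09 98; python3 -m crank '[[0,3.1,4.7,-2,0,0,3.6],[0,6.2,9.4,-4,0,0,3.6],[0,9.3,14.1,-6,0,0,3.6],[0,12.4,18.8,-8,0,0,3.6],[0,15.5,23.6,-8,0,0,3.6]]'; python3 go.py .4706 .3466 .027 98
```

```text
t 3.17 p [0.6245 0.1106 0.0925] toolx [ 0.002  0.    -1.   ] jaw 90.1 q6 -1.51 F [-0.5  0.4 -1.4] w 0.0409
shift cm [ 0.23 15.35 23.63] turn [-7.9  0.   0.1] dist 0.282
clock: 3.8
position: [0.4667, 0.347, 0.0903]
ee_rot: [0.463, -0.534, 0.464, 0.534]
contact_force: [0.8, -0.6, -1.8]
width: 0.0408
t 3.8 p [0.4667 0.347  0.0903] toolx [-0.002 -0.001 -1.   ] jaw 98.1 q6 -1.19 F [ 0.8 -0.6 -1.8] w 0.0408
shift cm [ 6.33 -0.4  -0.09] turn [ 0.1 -0.1 -0.1] dist 0.063
```

```bash
python3 -m crank '[[2,-0.3,0,0,0,0,3.6],[4,-0.3,0,0,0,0,3.6],[5.5,-0.3,0,0,0,0,3.6],[5.8,-0.3,0,0,0,0,3.6],[5.8,-0.3,0,0,0,0,3.6]]'; python3 go.py .4706 .3466 .027 98
python3 - <<'E'
from h import *
d=grab('side'); cv2.imwrite('pics/s3.png',cv2.resize(d['color'][90:210,140:300],None,fx=5,fy=5))
E
```

```text
clock: 4.42
position: [0.4718, 0.3465, 0.0338]
ee_rot: [0.463, -0.534, 0.464, 0.534]
contact_force: [0.6, 0.8, -1.0]
width: 0.0409
t 4.42 p [0.4718 0.3465 0.0338] toolx [-0. -0. -1.] jaw 98.1 q6 -1.2 F [ 0.6  0.8 -1. ] w 0.0409
shift cm [0.68 0.12 0.03] turn [ 0.1 -0.  -0. ] dist 0.007
```

View pics/s3.png

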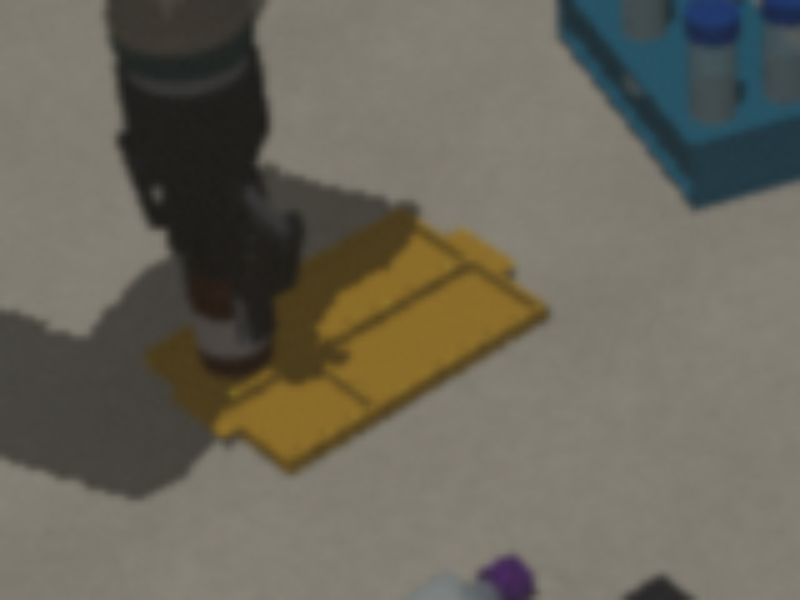

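Over the correct bay. I'll lower it in fine steps.

```bash
python3 -m crank '[[0.3,0,0,0,0,0,3.6],[0.4,0,0,0,0,0,3.6],[0.4,0,0,0,0,0,3.6]]';python3 -m crank '[[0.1,0,0,0,0,0,3.6],[0.2,0,0,0,0,0,3.6],[0.2,0,0,0,0,0,3.6]]'; python3 go.py .4706 .3466 .027 98
```

```text
clock: 4.85
position: [0.4717, 0.3467, 0.0302]
ee_rot: [-0.464, 0.534, -0.463, -0.534]
contact_force: [-0.2, 0.2, -2.0]
width: 0.0408
clock: 5.22
position: [0.4716, 0.3467, 0.0279]
ee_rot: [0.463, -0.534, 0.463, 0.534]
contact_force: [0.6, 0.2, -1.5]
width: 0.0412
t 5.22 p [0.4716 0.3467 0.0279] toolx [-0. -0. -1.] jaw 98.1 q6 -1.2 F [ 0.6  0.2 -1.5] w 0.0412
shift cm [0.09 0.1  0.01] turn [ 0.1 -0.  -0. ] dist 0.001
```

```bash
python3 -m crank '[[0.05,0,0,0,0,0,3.6],[0.1,0,0,0,0,0,3.6],[0.1,0,0,0,0,0,3.6]]';python3 -m crank '[[0.1,0,0,0,0,0,3.6],[0.1,0,0,0,0,0,3.6]]'; python3 go.py
```

```text
clock: 5.6
position: [0.4717, 0.3467, 0.0269]
ee_rot: [0.463, -0.534, 0.463, 0.534]
contact_force: [0.3, -0.2, -2.7]
width: 0.041
clock: 5.85
position: [0.4717, 0.3468, 0.0267]
ee_rot: [-0.464, 0.534, -0.463, -0.534]
contact_force: [-2.1, -1.3, 4.2]
width: 0.0408
t 5.85 p [0.4717 0.3468 0.0267] toolx [ 0.  0. -1.] jaw 98.1 q6 -1.2 F [-2.1 -1.3  4.2] w 0.0408
```

Contact felt. I'll release, rise and move to the tube.

```bash
python3 -m crank '[[0,0,0,0,0,0,5.4],[0,0,0,0,0,0,5.6],[-0.5,0,0,0,0,0,5.6],[-4,0,0,0,0,0,6],[-8,0,0,0,0,0,7]]'; python3 go.py .647 .0065 .125 90
```

```text
clock: 6.48
position: [0.4712, 0.3464, 0.1063]
ee_rot: [0.463, -0.534, 0.464, 0.534]
contact_force: [0.9, 0.2, 0.2]
width: 0.0696
t 6.47 p [0.4712 0.3464 0.1063] toolx [-0.002 -0.001 -1.   ] jaw 98.1 q6 -1.2 F [0.9 0.2 0.2] w 0.0696
shift cm [ -1.87 -12.6  -36.13] turn [ 8.1 -0.  -0.1] dist 0.383
```

Run:
```python
from h import *
d=grab('scene'); cv2.imwrite('pics/a4.png',cv2.resize(d['color'][110:230,310:450],None,fx=5,fy=5))
```

```text
(no output)
```

View pics/a4.png

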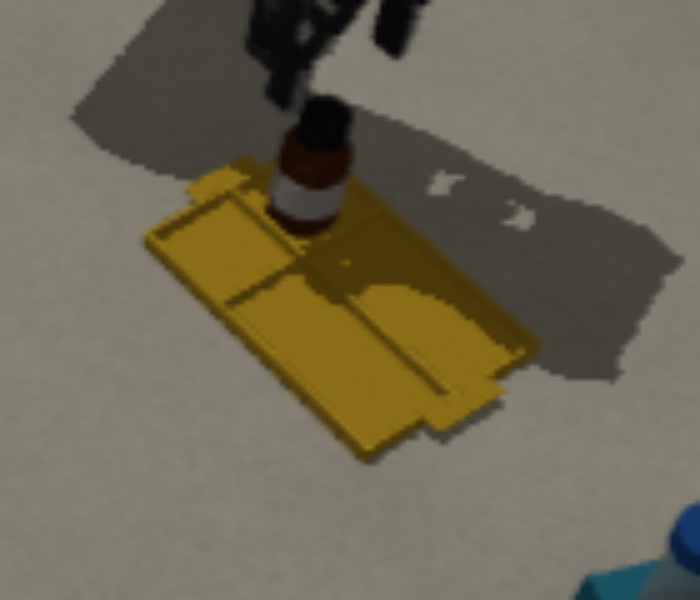

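Amber stands in the far square bay. On to the tube.

```bash
python3 -m crank '[[-1.9,-1,-3,0,0,0,8],[-1.9,-3.1,-9,0,0,0,8],[-1.9,-5.2,-15,0,0,0,8],[-1.9,-7.2,-20.6,0,0,0,8],[-1.9,-9.3,-26.5,0,0,0,8]]'; python3 go.py .647 .0065 .115
```

```text
clock: 7.15
position: [0.602, 0.0959, 0.1253]
ee_rot: [-0.464, 0.534, -0.463, -0.534]
contact_force: [1.2, 0.5, 0.2]
width: 0.0798
t 7.15 p [0.602  0.0959 0.1253] toolx [ 0.001  0.    -1.   ] jaw 98.1 q6 -1.67 F [1.2 0.5 0.2] w 0.0798
shift cm [ 1.03 -3.19 -9.49] turn [-0.   0.   0.1] dist 0.101
```

```bash
python3 -m crank '[[0.5,-1.6,-5,0,0,0,8],[0.5,-3.2,-9.5,0,0,0,8],[0.5,-3.2,-9.5,0,0,0,8],[0.5,-3.2,-9.5,0,0,0,8]]'; python3 go.py .647 .0065 .02
python3 - <<'E'
from h import *
grab('wrist','w2.png')
E
```

```text
clock: 7.65
position: [0.6458, 0.0083, 0.1197]
ee_rot: [0.464, -0.534, 0.464, 0.534]
contact_force: [-0.3, 0.4, -0.2]
width: 0.0799
t 7.65 p [0.6458 0.0083 0.1197] toolx [-0.001  0.001 -1.   ] jaw 98.1 q6 -1.81 F [-0.3  0.4 -0.2] w 0.0799
shift cm [ 9.97 -0.11 -0.2 ] turn [ 0.   0.1 -0. ] dist 0.1
```

View pics/w2.png

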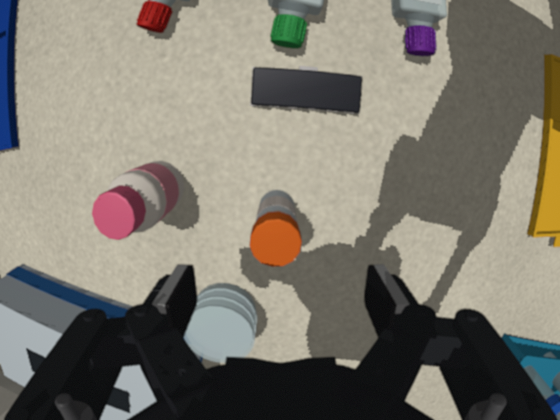

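The tube cap is centred near (275,240). The dish stack at (222,320) lies close to the left finger, so I'll check clearance.

Run:
```python
from h import *
d=load('wrist')
print('tube',atz(d,275,240,.082,True)[:2],'white',atz(d,118,213,.09,True)[:2])
P=np.load('/tmp/Pscene.npy');m=(abs(P[:,0]-.72)<.06)&(P[:,1]>-.05)&(P[:,1]<.06)&(P[:,2]>.006)
Q=P[m];Q=Q[Q[:,0]>.67];print(len(Q),Q.min(0),Q.max(0))
```

```text
tube [0.64360418 0.00519666] white [ 0.63794867 -0.09115196]
421 [ 0.72347163 -0.04977691  0.00628037] [0.77997108 0.04090993 0.04816896]
```

```bash
python3 -m crank '[[4,0,-0.2,0,0,0,8],[8,0,-0.2,0,0,0,8],[10,0,-0.2,0,0,0,8],[10,0,-0.2,0,0,0,8],[10,0,-0.2,0,0,0,5]]' 30; python3 -m crank '[[0,0,0,0,0,0,2.4],[0,0,0,0,0,0,2.4],[0,0,0,0,0,0,2.4],[0,0,0,0,0,0,2.4],[0,0,0,0,0,0,2.4]]'; python3 go.py
```

```text
clock: 8.32
position: [0.6471, 0.007, 0.0212]
ee_rot: [-0.463, 0.535, -0.463, -0.534]
contact_force: [0.2, 0.3, 0.1]
width: 0.064
clock: 8.95
position: [0.6474, 0.0059, 0.0214]
ee_rot: [-0.464, 0.535, -0.463, -0.533]
contact_force: [0.5, -0.3, 6.1]
width: 0.0285
t 8.95 p [0.6474 0.0059 0.0214] toolx [ 0.002 -0.    -1.   ] jaw 98.1 q6 -1.81 F [ 0.5 -0.3  6.1] w 0.0285
```

Gripped with grasp z at 0.0214. I'll lift and carry it.

```bash
python3 -m crank '[[-2,0,0,0,0,0,2.4],[-4.5,0,0,0,0,0,2.4],[-7,0,0,0,0,0,2.4],[-7,0,0,0,0,0,2.4]]'; python3 go.py .4796 .2812 .09 98
python3 - <<'E'
from h import *
d=grab('side'); cv2.imwrite('pics/s4.png',cv2.resize(d['color'][100:240,220:380],None,fx=4,fy=4))
E
```

```text
clock: 9.45
position: [0.648, 0.0059, 0.092]
ee_rot: [-0.464, 0.535, -0.462, -0.533]
contact_force: [0.1, -0.1, -1.0]
width: 0.0288
t 9.45 p [0.648  0.0059 0.092 ] toolx [ 0.005 -0.    -1.   ] jaw 98.1 q6 -1.81 F [ 0.1 -0.1 -1. ] w 0.0288
shift cm [ 0.11 12.79 29.63] turn [ 0.1 -0.1  0.3] dist 0.323
```

View pics/s4.png

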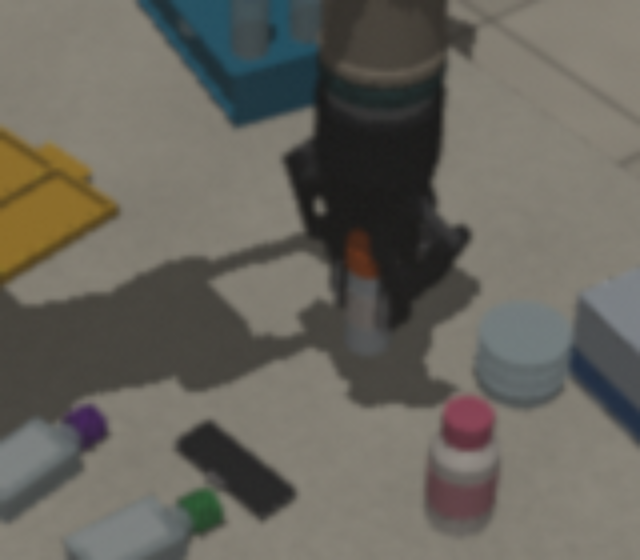

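```bash
python3 -m crank '[[0,2.1,5,0,0,0,2.4],[0,4.2,10,0,0,0,2.4],[0,6.6,15.5,0,0,0,2.4],[0,9,21,0,0,0,2.4],[0,11,25.6,0,0,0,2.4]]'; python3 go.py .4796 .2812 .035 98
```

```text
clock: 10.12
position: [0.4989, 0.2453, 0.0884]
ee_rot: [0.462, -0.534, 0.464, 0.535]
contact_force: [0.5, 0.6, -0.2]
width: 0.0286
t 10.12 p [0.4989 0.2453 0.0884] toolx [-0.003 -0.001 -1.   ] jaw 98.1 q6 -1.38 F [ 0.5  0.6 -0.2] w 0.0286
shift cm [5.34 1.39 3.83] turn [ 0.1 -0.  -0.2] dist 0.067
```

```bash
python3 -m crank '[[0,1.4,3.8,0,0,0,2.4],[2,1.4,3.8,0,0,0,2.4],[4,1.4,3.8,0,0,0,2.4],[5.3,1.4,3.8,0,0,0,2.4],[5.3,1.4,3.8,0,0,0,2.4]]'; python3 go.py .4796 .2812 .0255 98
python3 - <<'E'
from h import *
d=grab('side'); cv2.imwrite('pics/s5.png',cv2.resize(d['color'][90:210,140:300],None,fx=5,fy=5))
E
```

```text
clock: 10.75
position: [0.481, 0.279, 0.0353]
ee_rot: [0.462, -0.533, 0.465, 0.535]
contact_force: [-0.6, 0.3, -0.3]
width: 0.0289
t 10.75 p [0.481  0.279  0.0353] toolx [-0.004 -0.001 -1.   ] jaw 98.1 q6 -1.31 F [-0.6  0.3 -0.3] w 0.0289
shift cm [0.98 0.1  0.24] turn [ 0.1 -0.1 -0.2] dist 0.01
```

View pics/s5.png

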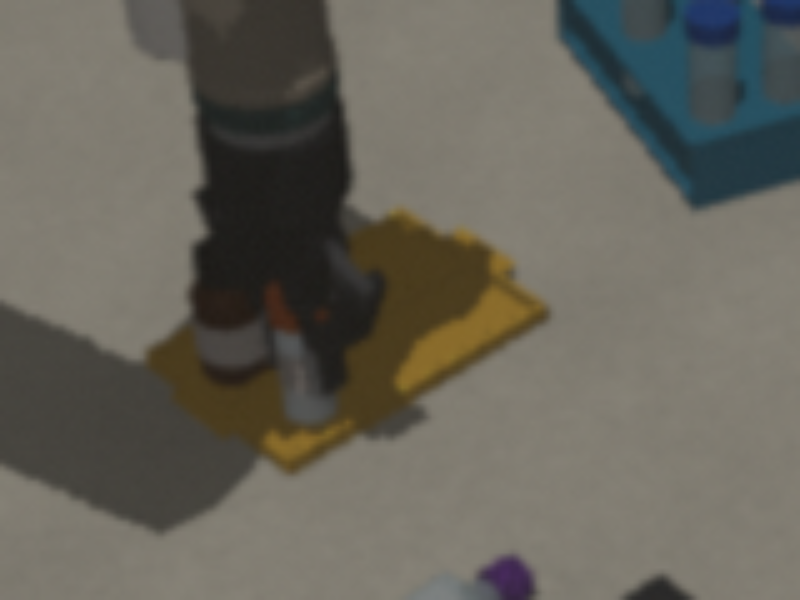

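```bash
python3 -m crank '[[0.4,0,0,0,0,0,2.4],[0.8,0,0,0,0,0,2.4],[0.9,0,0,0,0,0,2.4],[0.9,0,0,0,0,0,2.4]]';python3 -m crank '[[0.1,0,0,0,0,0,2.4],[0.2,0,0,0,0,0,2.4],[0.2,0,0,0,0,0,2.4]]'; python3 go.py .4796 .2812 .0255 98
```

```text
clock: 11.3
position: [0.4823, 0.2796, 0.0281]
ee_rot: [-0.463, 0.534, -0.463, -0.534]
contact_force: [-0.9, -0.1, -0.8]
width: 0.0285
clock: 11.68
position: [0.4822, 0.2796, 0.0259]
ee_rot: [0.463, -0.534, 0.463, 0.534]
contact_force: [-0.3, -0.5, -0.7]
width: 0.029
t 11.68 p [0.4822 0.2796 0.0259] toolx [-0.  0. -1.] jaw 98.1 q6 -1.31 F [-0.3 -0.5 -0.7] w 0.029
shift cm [0.04 0.23 0.19] turn [ 0.1  0.  -0. ] dist 0.003
```

```bash
python3 -m crank '[[0.1,0,0,0,0,0,2.4],[0.1,0,0,0,0,0,2.4]]';python3 -m crank '[[0.1,0,0,0,0,0,2.4],[0.1,0,0,0,0,0,2.4]]'
```

```text
clock: 11.92
position: [0.4822, 0.2796, 0.0249]
ee_rot: [0.463, -0.534, 0.463, 0.534]
contact_force: [0.8, -0.3, -1.3]
width: 0.029
clock: 12.18
position: [0.4823, 0.2797, 0.0244]
ee_rot: [-0.464, 0.534, -0.463, -0.534]
contact_force: [-1.5, -0.9, 3.0]
width: 0.0288
```

```bash
python3 -m crank '[[0,0,0,0,0,0,4.3],[0,0,0,0,0,0,4.4],[-1,0,0,0,0,0,4.4],[-5,0,0,0,0,0,4.5],[-9.5,0,0,0,0,0,5]]'; python3 go.py .468 -.004 .08 87.5;  python3 - <<'E'
from h import *
d=grab('scene'); cv2.imwrite('pics/a5.png',cv2.resize(d['color'][110:230,310:450],None,fx=5,fy=5))
E
```

```text
clock: 12.8
position: [0.4818, 0.2795, 0.1199]
ee_rot: [0.463, -0.534, 0.464, 0.534]
contact_force: [0.8, -0.3, -0.1]
width: 0.05
t 12.8 p [0.4818 0.2795 0.1199] toolx [-0.001 -0.    -1.   ] jaw 98.1 q6 -1.31 F [ 0.8 -0.3 -0.1] w 0.05
shift cm [  4.     5.37 -27.87] turn [10.6 -0.  -0.1] dist 0.287
```

View pics/a5.png

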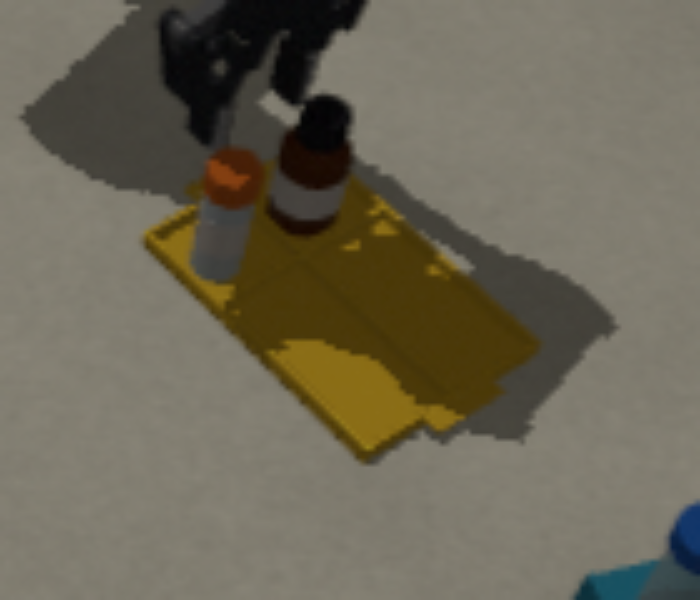

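Tube and amber both stand in their bays. On to the green flask.

```bash
python3 -m crank '[[0,1.1,-5.6,2,0,0,7],[0,2.2,-11.2,4,0,0,7],[1,3.3,-16.8,6,0,0,7],[2,4.4,-22.4,8,0,0,7],[4,5.4,-27.9,10.6,0,0,7]]'; python3 -m crank '[[0,0,0,0,0,0,7]]';python3 go.py .468 -.004 .007 87.5
python3 - <<'E'
from h import *
grab('wrist','w3.png')
E
```

```text
clock: 13.48
position: [0.4691, -0.006, 0.0799]
ee_rot: [0.512, -0.49, 0.51, 0.488]
contact_force: [0.8, -0.6, 0.2]
width: 0.0699
clock: 13.6
position: [0.4673, -0.0074, 0.0783]
ee_rot: [0.512, -0.487, 0.513, 0.488]
contact_force: [1.4, 0.6, 0.3]
width: 0.0702
t 13.6 p [ 0.4673 -0.0074  0.0783] toolx [-0.002 -0.    -1.   ] jaw 87.2 q6 -1.69 F [1.4 0.6 0.3] w 0.0702
shift cm [ 7.13 -0.06  0.35] turn [-0.3 -0.  -0.1] dist 0.071
```

View pics/w3.png

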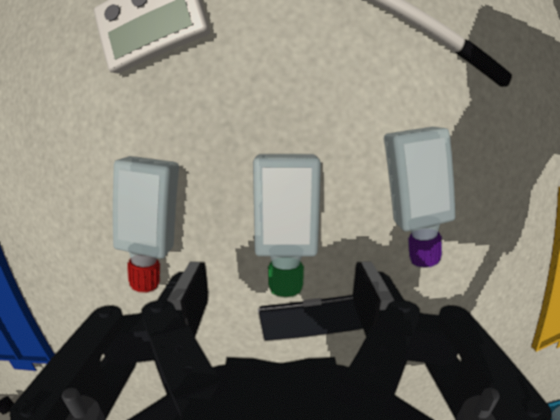

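Run:
```python
from h import *
d=load('wrist')
for n,c,b in(('g',(286,280),(287,157)),('r',(144,275),(146,160)),('v',(426,250),(418,131))):
    C=atz(d,*c,.0125,True)[:2];B=atz(d,*b,.022,True)[:2];u=(C-B)/np.linalg.norm(C-B);print(n,C.round(4),B.round(4),'mid',(B+.049*u).round(4),(C-.038*u).round(4),np.degrees(np.arctan2(u[1],u[0])).round(1))
```

```text
g [ 0.5073 -0.005 ] [ 0.4181 -0.0006] mid [ 0.467 -0.003] [ 0.4693 -0.0031] -2.8
r [ 0.5012 -0.1135] [ 0.4135 -0.0917] mid [ 0.4611 -0.1035] [ 0.4643 -0.1043] -14.0
v [0.4907 0.1006] [0.4031 0.0842] mid [0.4513 0.0932] [0.4533 0.0936] 10.6
```

```bash
python3 -m crank '[[2,0,0.4,0,0,0,7],[4,0,0.4,0,0,0,7],[6,0,0.4,0,0,0,7],[6.3,0,0.4,0,0,0,7],[6.3,0,0.4,0,0,0,7]]'; python3 go.py .468 -.0032 .007 87.5
python3 - <<'E'
from h import *
d=grab('side'); cv2.imwrite('pics/s6.png',cv2.resize(d['color'][150:290,180:340],None,fx=4,fy=4))
E
```

```text
clock: 14.28
position: [0.4689, 0.0006, 0.0165]
ee_rot: [0.511, -0.49, 0.51, 0.489]
contact_force: [0.9, 0.8, -0.8]
width: 0.0701
t 14.28 p [0.4689 0.0006 0.0165] toolx [ 0.001  0.    -1.   ] jaw 87.6 q6 -1.68 F [ 0.9  0.8 -0.8] w 0.0701
shift cm [ 0.95  0.07 -0.39] turn [0.1 0.  0.1] dist 0.01
```

View pics/s6.png

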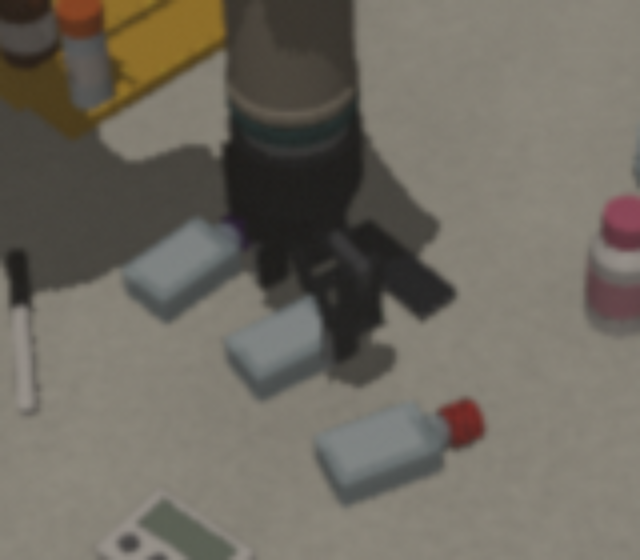

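```bash
python3 -m crank '[[0.4,0,-0.3,0,0,0,7],[0.9,0,-0.4,0,0,0,7],[0.95,0,-0.4,0,0,0,7],[0.95,0,-0.4,0,0,0,7]]'; python3 go.py .468 -.0032 .007 87.5; python3 -m crank '[[0,0,0,0,0,0,3.6],[0,0,0,0,0,0,3.6],[0,0,0,0,0,0,3.6],[0,0,0,0,0,0,3.6]]' 40; python3 go.py
```

```text
clock: 14.82
position: [0.4681, -0.0043, 0.0064]
ee_rot: [0.511, -0.489, 0.511, 0.489]
contact_force: [0.2, -0.5, 0.2]
width: 0.0698
t 14.82 p [ 0.4681 -0.0043  0.0064] toolx [-0.  0. -1.] jaw 87.5 q6 -1.69 F [ 0.2 -0.5  0.2] w 0.0698
shift cm [-0.06  0.01  0.11] turn [-0.  0. -0.] dist 0.001
clock: 15.32
position: [0.4685, -0.0042, 0.0068]
ee_rot: [0.511, -0.489, 0.511, 0.489]
contact_force: [-0.4, 0.1, 2.7]
width: 0.0412
t 15.32 p [ 0.4685 -0.0042  0.0068] toolx [ 0.001  0.    -1.   ] jaw 87.5 q6 -1.69 F [-0.4  0.1  2.7] w 0.0412
```

```bash
python3 -m crank '[[-1,0,0,0,0,0,3.6],[-3,0,0,0,0,0,3.6],[-6,0,0,0,0,0,3.6],[-8,0,0,0,0,0,3.6],[-8,0,0,0,0,0,3.6]]'; python3 go.py .5726 .2963 .08 98
python3 - <<'E'
from h import *
d=grab('side'); cv2.imwrite('pics/s7.png',cv2.resize(d['color'][130:270,180:340],None,fx=4,fy=4))
E
```

```text
clock: 15.95
position: [0.4693, -0.0043, 0.088]
ee_rot: [0.512, -0.49, 0.51, 0.488]
contact_force: [0.1, 0.4, -0.3]
width: 0.0412
t 15.95 p [ 0.4693 -0.0043  0.088 ] toolx [ 0.004 -0.001 -1.   ] jaw 87.5 q6 -1.69 F [ 0.1  0.4 -0.3] w 0.0412
shift cm [ 0.83 -9.02 30.48] turn [-10.5  -0.    0.2] dist 0.318
```

View pics/s7.png

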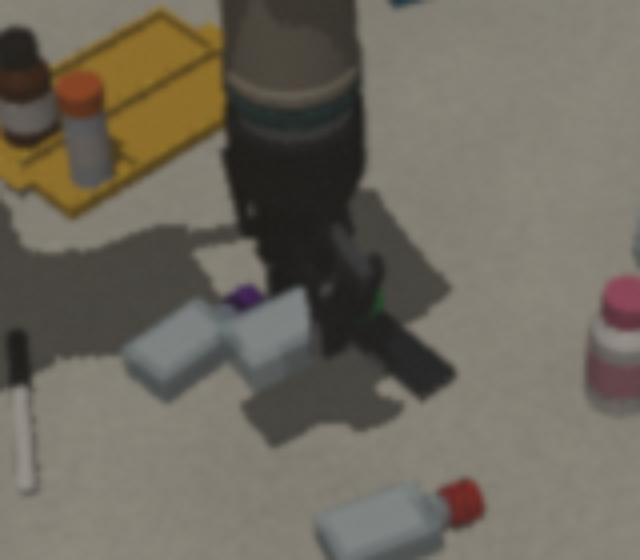

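```bash
python3 -m crank '[[0,-4,4,-2,0,0,3.6],[0,-7,9,-4,0,0,3.6],[0,-9,14.5,-6,0,0,3.6],[0,-9,20,-8,0,0,3.6],[0,-9,25.5,-10.5,0,0,3.6]]';  python3 -m crank '[[0,0.8,4.9,0,0,0,3.6],[0,0.8,4.9,0,0,0,3.6],[0,0.8,4.9,0,0,0,3.6]]';python3 go.py .5726 .2963 .02 98
```

```text
clock: 16.62
position: [0.5683, 0.2481, 0.0845]
ee_rot: [0.463, -0.533, 0.464, 0.535]
contact_force: [0.0, -0.2, -0.2]
width: 0.0411
clock: 17.0
position: [0.5535, 0.2935, 0.0852]
ee_rot: [0.463, -0.534, 0.465, 0.534]
contact_force: [-0.6, 0.1, 0.2]
width: 0.0407
t 17.0 p [0.5535 0.2935 0.0852] toolx [-0.002 -0.002 -1.   ] jaw 98.1 q6 -1.33 F [-0.6  0.1  0.2] w 0.0407
shift cm [ 6.51 -1.94  0.01] turn [ 0.1 -0.1 -0.1] dist 0.068
```

```bash
python3 -m crank '[[0,-1.9,0,0,0,0,3.6],[2,-1.9,0,0,0,0,3.6],[4,-1.9,0,0,0,0,3.6],[6,-1.9,0,0,0,0,3.6],[6,-1.9,0,0,0,0,3.6]]';python3 go.py .5726 .2963 .0105 98
python3 - <<'E'
from h import *
d=grab('side'); cv2.imwrite('pics/s8.png',cv2.resize(d['color'][90:210,140:300],None,fx=5,fy=5))
d=grab('scene'); cv2.imwrite('pics/a8.png',cv2.resize(d['color'][110:230,310:450],None,fx=5,fy=5))
E
```

```text
clock: 17.62
position: [0.572, 0.2944, 0.0245]
ee_rot: [0.463, -0.533, 0.466, 0.534]
contact_force: [0.3, -0.2, -0.9]
width: 0.041
t 17.62 p [0.572  0.2944 0.0245] toolx [-0.004 -0.002 -1.   ] jaw 97.9 q6 -1.34 F [ 0.3 -0.2 -0.9] w 0.041
shift cm [ 1.4  -0.09  0.19] turn [-0.1 -0.1 -0.3] dist 0.014
```

View pics/s8.png

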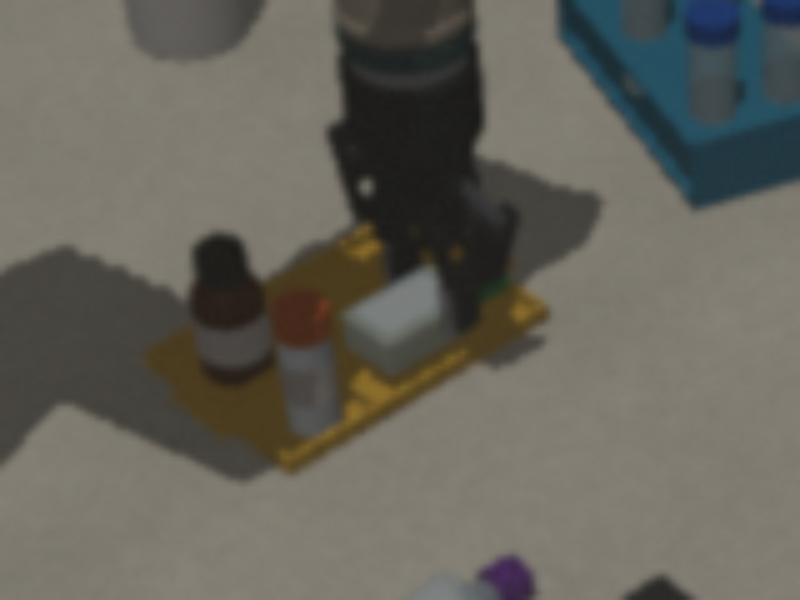

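View pics/a8.png

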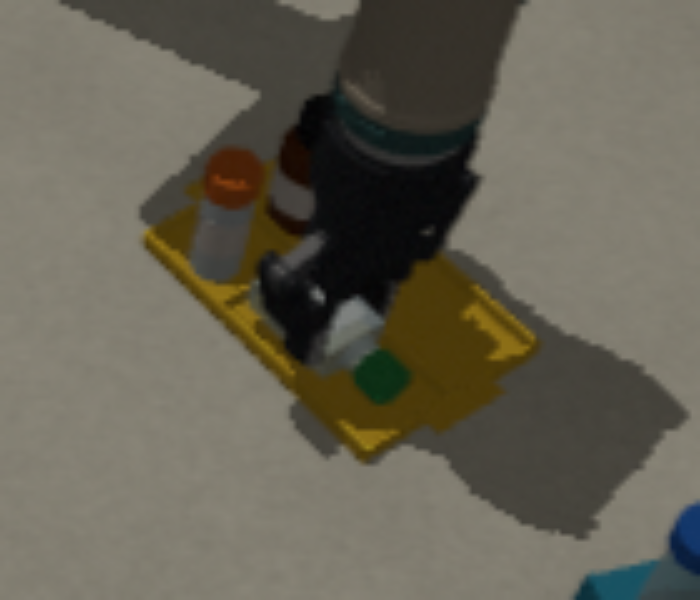

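```bash
python3 -m crank '[[0.4,0,0.1,0,0,0,3.6],[0.8,0,0.2,0,0,0,3.6],[1.2,0,0.2,0,0,0,3.6],[1.2,0,0.2,0,0,0,3.6]]';python3 -m crank '[[0.1,0,0,0,0,0,3.6],[0.1,0,0,0,0,0,3.6]]'; python3 go.py .5726 .2963 .0098 98
```

```text
clock: 18.23
position: [0.5725, 0.2987, 0.0141]
ee_rot: [0.464, -0.534, 0.464, 0.534]
contact_force: [-0.3, 0.4, -1.4]
width: 0.0411
clock: 18.48
position: [0.5729, 0.2987, 0.0135]
ee_rot: [-0.464, 0.534, -0.464, -0.534]
contact_force: [-0.1, 0.6, -1.1]
width: 0.0411
t 18.48 p [0.5729 0.2987 0.0135] toolx [ 0.  0. -1.] jaw 98.0 q6 -1.34 F [-0.1  0.6 -1.1] w 0.0411
shift cm [ 0.37  0.06 -0.24] turn [0. 0. 0.] dist 0.004
```

```bash
python3 -m crank '[[0.1,0,-0.1,0,0,0,3.6],[0.2,0,-0.2,0,0,0,3.6],[0.2,0,-0.2,0,0,0,3.6]]';python3 -m crank '[[0.1,0,0,0,0,0,3.6],[0.1,0,0,0,0,0,3.6]]';python3 -m crank '[[0.1,0,0,0,0,0,3.6],[0.1,0,0,0,0,0,3.6]]'; python3 go.py .5726 .2963 .0098 98
```

```text
clock: 18.85
position: [0.5731, 0.2966, 0.0114]
ee_rot: [0.464, -0.534, 0.464, 0.534]
contact_force: [-1.0, -0.2, -0.5]
width: 0.0408
clock: 19.1
position: [0.5732, 0.2968, 0.0105]
ee_rot: [-0.464, 0.534, -0.464, -0.534]
contact_force: [0.2, 0.4, -0.6]
width: 0.0412
clock: 19.35
position: [0.5733, 0.2968, 0.0104]
ee_rot: [-0.464, 0.534, -0.464, -0.534]
contact_force: [-0.2, -0.6, 4.2]
width: 0.0411
t 19.35 p [0.5733 0.2968 0.0104] toolx [ 0.001  0.    -1.   ] jaw 98.0 q6 -1.34 F [-0.2 -0.6  4.2] w 0.0411
shift cm [ 0.06  0.07 -0.04] turn [0. 0. 0.] dist 0.001
```

```bash
python3 -m crank '[[0,0,0,0,0,0,5],[0,0,0,0,0,0,5.2],[-1,0,0,0,0,0,5.2],[-5,0,0,0,0,0,6],[-9.5,0,0,0,0,0,6.5]]'; python3 go.py .464 -.106 .1 78
python3 - <<'E'
from h import *
grab('wrist','w9.png')
d=grab('scene'); cv2.imwrite('pics/a9.png',cv2.resize(d['color'][110:230,310:450],None,fx=5,fy=5))
E
```

```text
clock: 19.98
position: [0.5728, 0.2966, 0.1052]
ee_rot: [0.463, -0.533, 0.464, 0.534]
contact_force: [0.6, -0.1, 0.7]
width: 0.0647
t 19.98 p [0.5728 0.2966 0.1052] toolx [-0.001 -0.    -1.   ] jaw 98.0 q6 -1.34 F [ 0.6 -0.1  0.7] w 0.0647
shift cm [  0.56  16.38 -38.35] turn [20.  -0.  -0.1] dist 0.417
```

View pics/w9.png

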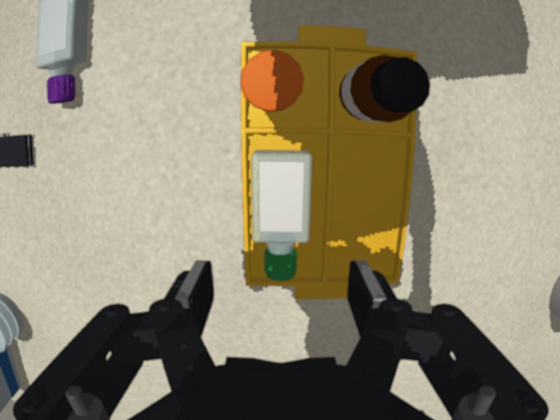

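View pics/a9.png

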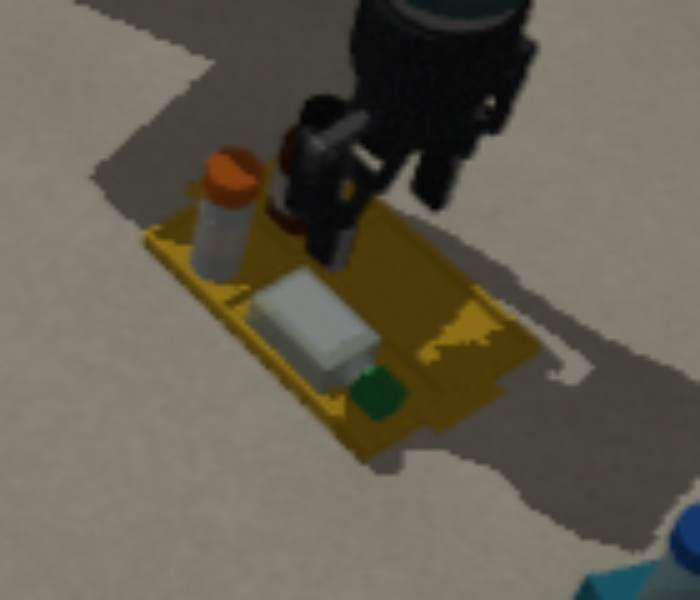

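Yellow tray: flask at (282,215) sits in its bay with tube and amber behind. Next the red flask.

```bash
python3 -m crank '[[0,2.3,-5.5,2,0,0,7],[0,4.6,-11,5,0,0,7],[0,7,-16.5,8,0,0,7],[0,9.3,-22,11,0,0,7],[0,11.6,-27.3,14,0,0,7]]'; python3 go.py .464 -.106 .08 78
```

```text
clock: 20.7
position: [0.4957, 0.0085, 0.1046]
ee_rot: [0.526, -0.473, 0.526, 0.473]
contact_force: [1.2, -0.4, 0.5]
width: 0.0703
t 20.7 p [0.4957 0.0085 0.1046] toolx [ 0.001 -0.    -1.   ] jaw 83.9 q6 -1.59 F [ 1.2 -0.4  0.5] w 0.0703
shift cm [  2.46   1.94 -11.72] turn [ 5.9 -0.   0. ] dist 0.121
```

```bash
python3 -m crank '[[1,0.9,-5.5,3,0,0,7],[2.5,1.9,-11.5,6,0,0,7],[2.5,1.9,-11.5,6,0,0,7],[2.5,1.9,-11.5,6,0,0,7]]'; python3 go.py .464 -.106 .0165 78
python3 - <<'E'
from h import *
grab('wrist','w10.png')
E
```

```text
clock: 21.2
position: [0.4655, -0.1021, 0.0795]
ee_rot: [0.55, -0.445, 0.55, 0.445]
contact_force: [0.7, 0.6, 0.3]
width: 0.07
t 21.2 p [ 0.4655 -0.1021  0.0795] toolx [ 0.     0.001 -1.   ] jaw 77.9 q6 -1.72 F [0.7 0.6 0.3] w 0.07
shift cm [ 6.3   0.06 -0.42] turn [-0.1  0.  -0. ] dist 0.063
```

View pics/w10.png

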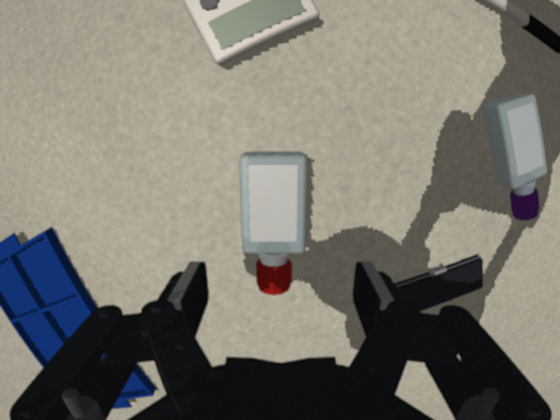

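The red flask's centre line is at x≈274, against 280 for the jaws. It is parallel to the fingers and about 4 mm to the left, which agrees with the computed shift.

```bash
python3 -m crank '[[2,0,-0.3,0,0,0,7],[4,0,-0.3,0,0,0,7],[6,0,-0.3,0,0,0,7],[6.3,0,-0.3,0,0,0,7],[6.3,0,-0.3,0,0,0,7]]'; python3 -m crank '[[0,0,0,0,0,0,7]]'; python3 go.py .464 -.1055 .0068 78
```

```text
clock: 21.88
position: [0.4655, -0.1042, 0.0168]
ee_rot: [0.549, -0.446, 0.549, 0.445]
contact_force: [0.3, 0.8, 1.0]
width: 0.0696
clock: 22.0
position: [0.4657, -0.1049, 0.0173]
ee_rot: [0.55, -0.446, 0.549, 0.445]
contact_force: [-0.3, -0.2, -0.4]
width: 0.0701
t 22.0 p [ 0.4657 -0.1049  0.0173] toolx [ 0.002 -0.001 -1.   ] jaw 78.1 q6 -1.73 F [-0.3 -0.2 -0.4] w 0.0701
shift cm [ 1.05  0.16 -0.09] turn [ 0.1 -0.   0.1] dist 0.011
```

```bash
python3 -m crank '[[0.5,0.1,-0.1,0,0,0,7],[1,0.1,-0.1,0,0,0,7],[1,0.1,-0.1,0,0,0,7]]'; python3 go.py .464 -.1055 .0068 78; python3 -m crank '[[0,0,0,0,0,0,3.6],[0,0,0,0,0,0,3.6],[0,0,0,0,0,0,3.6],[0,0,0,0,0,0,3.6]]' 40; python3 go.py
```

```text
clock: 22.38
position: [0.4632, -0.1058, 0.006]
ee_rot: [0.549, -0.445, 0.55, 0.445]
contact_force: [-0.2, 0.6, 0.9]
width: 0.0704
t 22.38 p [ 0.4632 -0.1058  0.006 ] toolx [-0.001  0.    -1.   ] jaw 78.0 q6 -1.73 F [-0.2  0.6  0.9] w 0.0704
shift cm [-0.08 -0.07  0.05] turn [-0.   0.  -0.1] dist 0.001
clock: 22.88
position: [0.464, -0.106, 0.0067]
ee_rot: [0.55, -0.445, 0.549, 0.445]
contact_force: [-0.8, -0.2, 2.1]
width: 0.0413
t 22.88 p [ 0.464  -0.106   0.0067] toolx [ 0.001 -0.    -1.   ] jaw 78.0 q6 -1.73 F [-0.8 -0.2  2.1] w 0.0413
```

```bash
python3 -m crank '[[-1,0,0,0,0,0,3.6],[-3,0,0,0,0,0,3.6],[-6,0,0,0,0,0,3.6],[-8,0,0,0,0,0,3.6],[-8,0,0,0,0,0,3.6]]'; python3 go.py .5631 -.311 .085 99.8
python3 - <<'E'
from h import *
d=grab('side'); cv2.imwrite('pics/s11.png',cv2.resize(d['color'][150:290,200:360],None,fx=4,fy=4))
E
```

```text
clock: 23.5
position: [0.4648, -0.1063, 0.0881]
ee_rot: [0.55, -0.446, 0.549, 0.444]
contact_force: [-0.1, 0.4, -1.3]
width: 0.0409
t 23.5 p [ 0.4648 -0.1063  0.0881] toolx [ 0.004 -0.001 -1.   ] jaw 78.0 q6 -1.73 F [-0.1  0.4 -1.3] w 0.0409
shift cm [  0.38 -13.87 -17.99] turn [-21.8  -0.1   0.2] dist 0.227
```

View pics/s11.png

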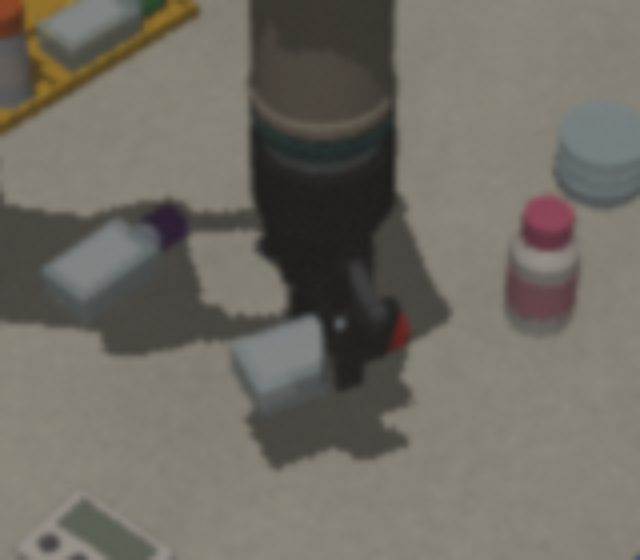

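The red flask is held flat in the fingers near (290,360) in the crop.

```bash
python3 -m crank '[[0,-2.5,-4.5,-5,0,0,3.6],[0,-5.5,-9,-10,0,0,3.6],[0,-9,-13,-15,0,0,3.6],[0,-12,-16,-20,0,0,3.6],[0,-13.9,-18,-22,0,0,3.6]]';python3 -m crank '[[0,0,0,0,0,0,3.6],[0,0,0,0,0,0,3.6]]'; python3 go.py .5631 -.311 .02 99.8
```

```text
clock: 24.18
position: [0.5625, -0.3124, 0.0845]
ee_rot: [0.454, -0.541, 0.454, 0.543]
contact_force: [0.8, 0.9, -0.8]
width: 0.0413
clock: 24.42
position: [0.5609, -0.3095, 0.085]
ee_rot: [0.455, -0.54, 0.455, 0.543]
contact_force: [0.1, -0.2, -0.7]
width: 0.0415
t 24.43 p [ 0.5609 -0.3095  0.085 ] toolx [-0.003  0.003 -1.   ] jaw 100.0 q6 -2.36 F [ 0.1 -0.2 -0.7] w 0.0415
shift cm [ 6.5  -0.21 -0.21] turn [ 0.2  0.2 -0.1] dist 0.065
```

```bash
python3 -m crank '[[2,-0.2,-0.1,0,0,0,3.6],[4,-0.2,-0.1,0,0,0,3.6],[6,-0.2,-0.1,0,0,0,3.6],[6,-0.2,-0.1,0,0,0,3.6],[6,-0.2,-0.1,0,0,0,3.6]]'; python3 go.py .5631 -.311 .0105 99.8
python3 - <<'E'
from h import *
d=grab('side'); cv2.imwrite('pics/s12.png',cv2.resize(d['color'][250:370,300:460],None,fx=5,fy=5))
d=grab('scene'); cv2.imwrite('pics/a12.png',cv2.resize(d['color'][195:315,90:230],None,fx=5,fy=5))
E
```

```text
clock: 25.05
position: [0.5644, -0.3109, 0.0271]
ee_rot: [-0.454, 0.542, -0.454, -0.542]
contact_force: [-1.0, -0.3, -0.1]
width: 0.0413
t 25.05 p [ 0.5644 -0.3109  0.0271] toolx [ 0. -0. -1.] jaw 100.0 q6 -2.36 F [-1.  -0.3 -0.1] w 0.0413
shift cm [1.66 0.13 0.01] turn [ 0.2 -0.   0. ] dist 0.017
```

View pics/s12.png

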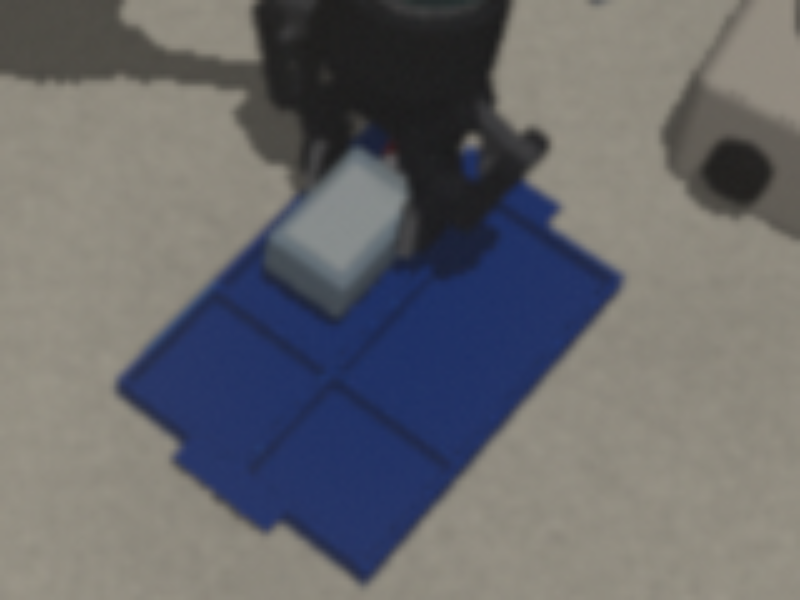

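View pics/a12.png

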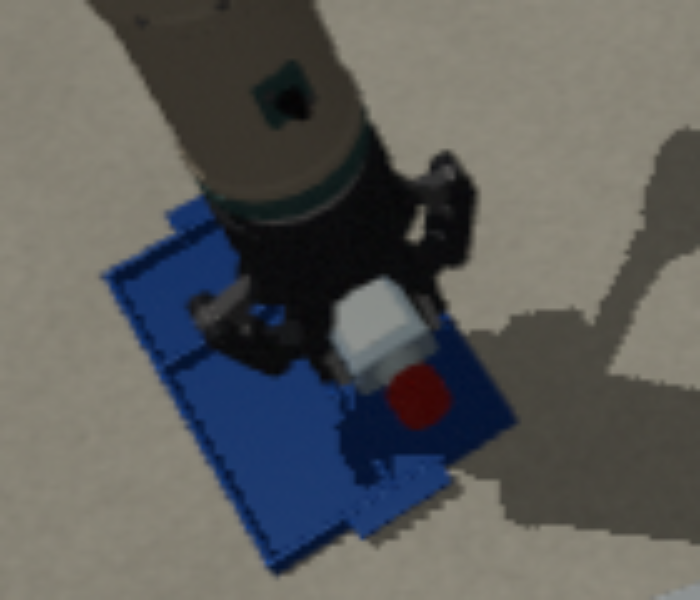

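The flask is over the near long bay and aligned with it. I'll lower it.

```bash
python3 -m crank '[[0.5,0.1,0,0,0,0,3.6],[1,0.1,0,0,0,0,3.6],[1.4,0.1,0,0,0,0,3.6],[1.4,0.1,0,0,0,0,3.6]]';python3 -m crank '[[0.1,0,0,0,0,0,3.6],[0.1,0,0,0,0,0,3.6]]';python3 -m crank '[[0.1,0,0,0,0,0,3.6],[0.1,0,0,0,0,0,3.6]]'; python3 go.py .5631 -.311 .0098 99.8
```

```text
clock: 25.65
position: [0.5631, -0.3114, 0.0118]
ee_rot: [0.454, -0.541, 0.454, 0.542]
contact_force: [-1.1, 0.7, -1.0]
width: 0.0409
clock: 25.9
position: [0.5635, -0.3117, 0.0115]
ee_rot: [-0.454, 0.542, -0.454, -0.542]
contact_force: [-0.1, -1.0, -0.4]
width: 0.0411
clock: 26.15
position: [0.5634, -0.3116, 0.0104]
ee_rot: [0.454, -0.542, 0.454, 0.542]
contact_force: [1.1, -0.1, -0.1]
width: 0.0407
t 26.15 p [ 0.5634 -0.3116  0.0104] toolx [ 0.  0. -1.] jaw 100.0 q6 -2.36 F [ 1.1 -0.1 -0.1] w 0.0407
shift cm [0.06 0.02 0.06] turn [0.2 0.  0. ] dist 0.001
```

```bash
python3 -m crank '[[0.1,0,0,0,0,0,3.6],[0.1,0,0,0,0,0,3.6]]';python3 go.py
```

```text
clock: 26.4
position: [0.5635, -0.3117, 0.0097]
ee_rot: [-0.455, 0.542, -0.454, -0.542]
contact_force: [-0.0, 0.9, 2.8]
width: 0.041
t 26.4 p [ 0.5635 -0.3117  0.0097] toolx [ 0. -0. -1.] jaw 100.0 q6 -2.36 F [-0.   0.9  2.8] w 0.041
```

```bash
python3 -m crank '[[0,0,0,0,0,0,5],[0,0,0,0,0,0,5.2],[-1,0,0,0,0,0,5.2],[-5,0,0,0,0,0,6],[-11,0,0,0,0,0,7]]'; python3 go.py .6415 -.096 .125 90
python3 - <<'E'
from h import *
grab('wrist','w13.png')
E
```

```text
clock: 27.02
position: [0.5623, -0.3109, 0.1193]
ee_rot: [0.454, -0.54, 0.455, 0.543]
contact_force: [0.8, -0.4, 0.1]
width: 0.0703
t 27.02 p [ 0.5623 -0.3109  0.1193] toolx [-0.003  0.002 -1.   ] jaw 100.0 q6 -2.36 F [ 0.8 -0.4  0.1] w 0.0703
shift cm [ -0.55 -11.53  19.79] turn [10.   0.2 -0.2] dist 0.229
```

View pics/w13.png

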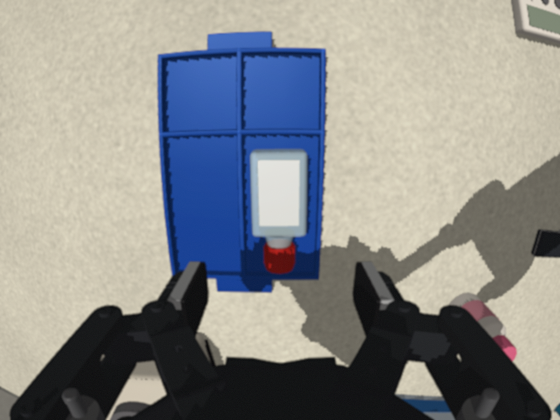

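The red flask lies in its bay at (279,205). Next the white bottle.

```bash
python3 -m crank '[[-1,-2.4,4,2,0,0,8],[-1,-4.8,8,4,0,0,8],[-1,-7.2,12,6,0,0,8],[-0.8,-9.6,16,8,0,0,8],[-0.6,-11.5,19.8,10,0,0,8]]'; python3 -m crank '[[0,0,0,0,0,0,8],[0,0,0,0,0,0,8]]'; python3 go.py .6425 -.0965 .024
python3 - <<'E'
from h import *
grab('wrist','w14.png')
E
```

```text
clock: 27.7
position: [0.6431, -0.0952, 0.1262]
ee_rot: [0.501, -0.5, 0.5, 0.499]
contact_force: [-0.4, 0.0, 0.3]
width: 0.0801
clock: 27.95
position: [0.6423, -0.097, 0.1259]
ee_rot: [-0.5, 0.501, -0.5, -0.5]
contact_force: [0.5, -0.1, 0.9]
width: 0.0802
t 27.95 p [ 0.6423 -0.097   0.1259] toolx [ 0.    -0.001 -1.   ] jaw 90.1 q6 -1.83 F [ 0.5 -0.1  0.9] w 0.0802
shift cm [10.19 -0.02  0.06] turn [ 0.  -0.1  0. ] dist 0.102
```

View pics/w14.png

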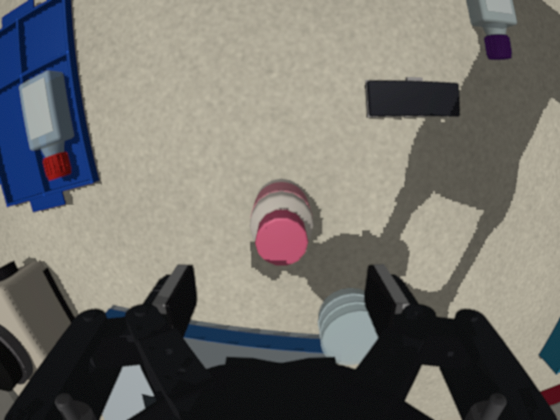

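The pink cap is centred at (281,240), in line with the jaws. I'll go down.

```bash
python3 -m crank '[[4,0,0,0,0,0,8],[8,0,0,0,0,0,8],[10.1,0,0,0,0,0,8],[10.1,0,0,0,0,0,8],[10.1,0,0,0,0,0,6]]' 40; python3 -m crank '[[0,0,0,0,0,0,3.8],[0,0,0,0,0,0,3.8],[0,0,0,0,0,0,3.8],[0,0,0,0,0,0,3.8],[0,0,0,0,0,0,3.8]]'; python3 go.py; python3 -m crank '[[-2,0,0,0,0,0,3.8],[-4.5,0,0,0,0,0,3.8],[-7,0,0,0,0,0,3.8],[-7,0,0,0,0,0,3.8]]'; python3 go.py .4814 -.3901 .095 99.8;  python3 - <<'E'
from h import *
d=grab('side'); cv2.imwrite('pics/s15.png',cv2.resize(d['color'][120:260,250:410],None,fx=4,fy=4))
E
```

```text
clock: 28.62
position: [0.643, -0.0978, 0.0256]
ee_rot: [0.501, -0.5, 0.5, 0.499]
contact_force: [0.2, -0.3, 0.7]
width: 0.064
clock: 29.25
position: [0.6435, -0.0972, 0.0263]
ee_rot: [-0.5, 0.501, -0.499, -0.499]
contact_force: [-0.7, -1.2, 6.2]
width: 0.043
t 29.25 p [ 0.6435 -0.0972  0.0263] toolx [ 0.003 -0.001 -1.   ] jaw 90.0 q6 -1.83 F [-0.7 -1.2  6.2] w 0.043
clock: 29.75
position: [0.6436, -0.0968, 0.0965]
ee_rot: [-0.501, 0.501, -0.499, -0.499]
contact_force: [0.0, -0.1, -1.4]
width: 0.0431
t 29.75 p [ 0.6436 -0.0968  0.0965] toolx [ 0.004 -0.001 -1.   ] jaw 90.0 q6 -1.83 F [ 0.  -0.1 -1.4] w 0.0431
shift cm [  0.1   16.24 -29.32] turn [-9.8 -0.1  0.3] dist 0.335
```

View pics/s15.png

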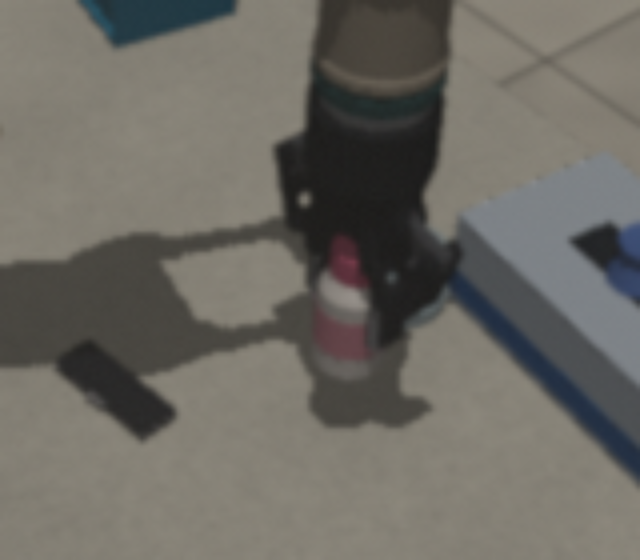

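Held upright. I'll carry it to the far square bay without rotating it, since it is round.

```bash
python3 -m crank '[[0,2.7,-5,0,0,0,3.8],[0,5.5,-10,0,0,0,3.8],[0,8.2,-15,0,0,0,3.8],[0,11,-20,0,0,0,3.8],[0,13.8,-25,0,0,0,3.8]]'; python3 go.py .4814 -.3901 .095 90
```

```text
clock: 30.42
position: [0.5025, -0.3473, 0.0926]
ee_rot: [0.5, -0.499, 0.5, 0.501]
contact_force: [0.3, -1.0, -1.3]
width: 0.0429
t 30.43 p [ 0.5025 -0.3473  0.0926] toolx [-0.002  0.002 -1.   ] jaw 90.0 q6 -2.29 F [ 0.3 -1.  -1.3] w 0.0429
shift cm [-0.24  2.11 -4.27] turn [ 0.   0.1 -0.1] dist 0.048
```

```bash
python3 -m crank '[[0,2.1,-4.3,0,0,0,3.8],[1,2.1,-4.3,0,0,0,3.8],[3,2.1,-4.3,0,0,0,3.8],[5,2.1,-4.3,0,0,0,3.8],[5,2.1,-4.3,0,0,0,3.8]]'; python3 -m crank '[[0,0,0,0,0,0,3.8]]'; python3 go.py .4814 -.3901 .0293 90
python3 - <<'E'
from h import *
d=grab('side'); cv2.imwrite('pics/s16.png',cv2.resize(d['color'][250:370,300:460],None,fx=5,fy=5))
E
```

```text
clock: 31.05
position: [0.4819, -0.3869, 0.0414]
ee_rot: [0.5, -0.498, 0.5, 0.503]
contact_force: [-0.3, 1.2, -1.3]
width: 0.043
clock: 31.18
position: [0.4836, -0.389, 0.0442]
ee_rot: [0.5, -0.5, 0.5, 0.501]
contact_force: [0.6, 0.3, -1.0]
width: 0.0429
t 31.18 p [ 0.4836 -0.389   0.0442] toolx [-0.     0.001 -1.   ] jaw 90.1 q6 -2.36 F [ 0.6  0.3 -1. ] w 0.0429
shift cm [ 1.49  0.22 -0.12] turn [ 0.1  0.  -0. ] dist 0.015
```

View pics/s16.png

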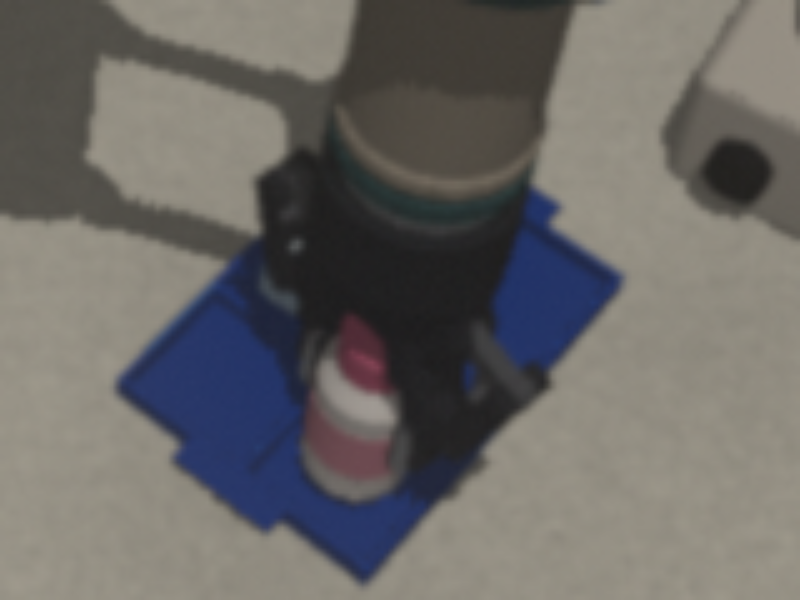

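```bash
python3 -m crank '[[0.4,0.1,-0.1,0,0,0,3.8],[0.8,0.2,-0.1,0,0,0,3.8],[1.2,0.2,-0.1,0,0,0,3.8],[1.2,0.2,-0.1,0,0,0,3.8]]';python3 -m crank '[[0.1,0,0,0,0,0,3.8],[0.1,0,0,0,0,0,3.8]]';python3 -m crank '[[0.1,0,0,0,0,0,3.8],[0.1,0,0,0,0,0,3.8]]'; python3 go.py .4814 -.3901 .0293 90
```

```text
clock: 31.72
position: [0.481, -0.3905, 0.032]
ee_rot: [0.5, -0.5, 0.5, 0.5]
contact_force: [0.7, -0.4, -1.2]
width: 0.0428
clock: 31.98
position: [0.4813, -0.3907, 0.0315]
ee_rot: [-0.5, 0.5, -0.5, -0.5]
contact_force: [0.2, 0.3, -1.1]
width: 0.043
clock: 32.22
position: [0.4813, -0.3906, 0.0304]
ee_rot: [0.5, -0.5, 0.5, 0.5]
contact_force: [0.1, 0.4, -1.4]
width: 0.0433
t 32.23 p [ 0.4813 -0.3906  0.0304] toolx [-0.  0. -1.] jaw 90.0 q6 -2.37 F [ 0.1  0.4 -1.4] w 0.0433
shift cm [ 0.11 -0.01  0.05] turn [ 0.  0. -0.] dist 0.001
```

```bash
python3 -m crank '[[0.1,0,0,0,0,0,3.8],[0.1,0,0,0,0,0,3.8]]';python3 -m crank '[[0.07,0,0,0,0,0,3.8],[0.07,0,0,0,0,0,3.8]]'
```

```text
clock: 32.48
position: [0.4813, -0.3907, 0.0294]
ee_rot: [0.5, -0.5, 0.5, 0.5]
contact_force: [0.7, -0.3, -1.5]
width: 0.0434
clock: 32.72
position: [0.4813, -0.3907, 0.0294]
ee_rot: [-0.5, 0.5, -0.5, -0.5]
contact_force: [-1.3, 0.9, 4.5]
width: 0.0432
```

Contact. I'll release, retreat upward and do the final checks.

```bash
python3 -m crank '[[0,0,0,0,0,0,5.4],[0,0,0,0,0,0,5.6],[-1,0,0,0,0,0,5.6],[-5,0,0,0,0,0,6],[-10,0,0,0,0,0,7]]'; python3 -m crank '[[-5,5,6,0,0,0,7],[-8,10,10,0,0,0,7],[-8,14,14,0,0,0,7],[-8,18,18,0,0,0,7],[-8,18,22,0,0,0,7]]'; python3 go.py
python3 - <<'E'
from h import *
grab('scene','a20.png')
d=grab('side','b20.png')
a=load('scene')['color']
def c(im,x,y,w,h,k,fn): cv2.imwrite('pics/'+fn,cv2.resize(im[y:y+h,x:x+w],None,fx=k,fy=k,interpolation=cv2.INTER_CUBIC))
c(a,90,195,130,120,5,'a21.png');c(a,310,110,140,110,5,'a22.png');c(a,205,150,145,120,5,'a23.png')
E
```

```text
clock: 33.35
position: [0.4808, -0.3902, 0.1292]
ee_rot: [0.5, -0.499, 0.5, 0.501]
contact_force: [1.3, -0.5, -0.5]
width: 0.0701
clock: 33.98
position: [0.2995, -0.1697, 0.2096]
ee_rot: [0.501, -0.5, 0.501, 0.499]
contact_force: [2.0, 1.0, 0.4]
width: 0.07
t 33.98 p [ 0.2995 -0.1697  0.2096] toolx [ 0.001 -0.001 -1.   ] jaw 89.8 q6 -2.29 F [2.  1.  0.4] w 0.07
```

View pics/b20.png

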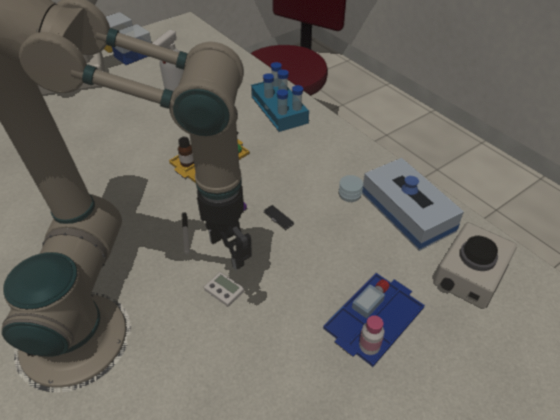

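View pics/a21.png

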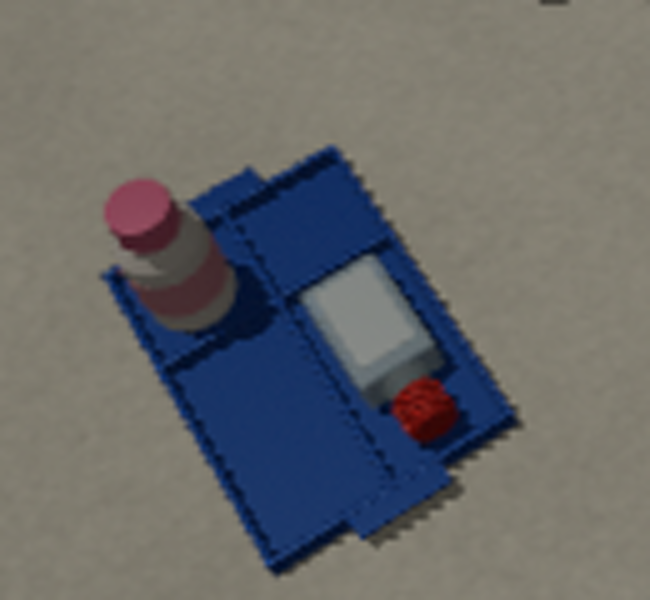

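View pics/a22.png

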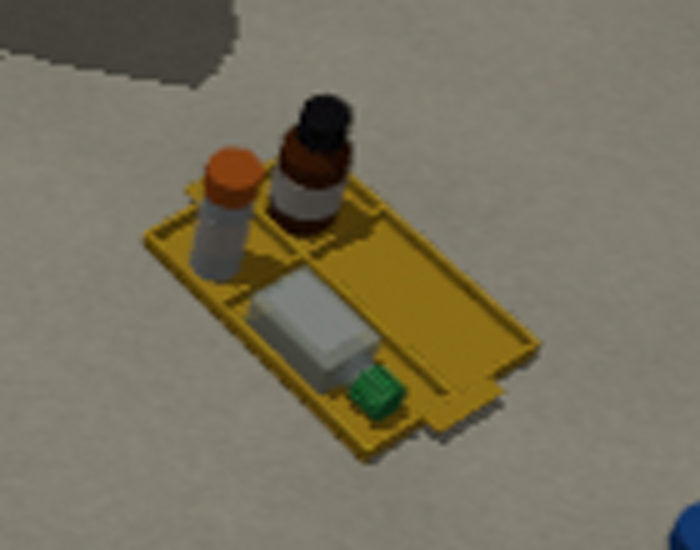

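View pics/a23.png

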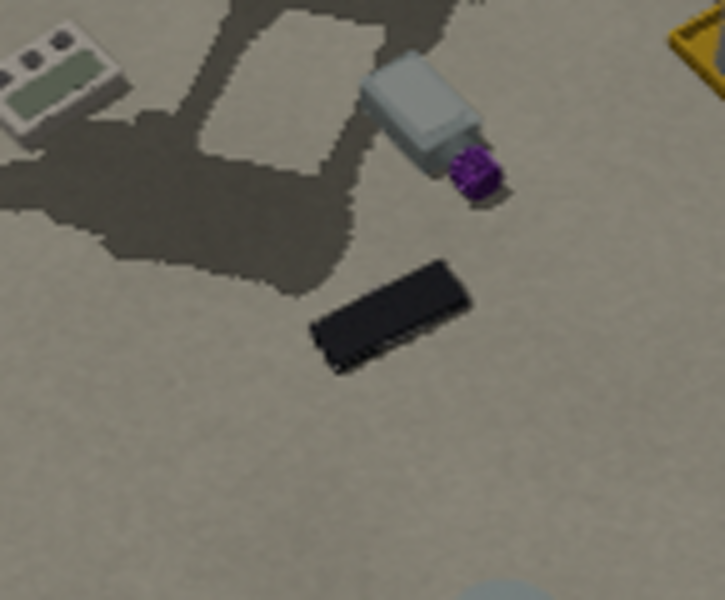

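All five items look seated and the violet flask is unmoved, with its cap still at crop pixel (476,173). Now a numeric check in the tray frames.

Run:
```python
from h import *
d=load('scene')
T={'b':((.537,-.348),-170.2),'y':((.5365,.3235),-172)}
def f(t,p): c,a=T[t];a=np.radians(a);v=np.array(p)-c;return np.array([np.cos(a)*v[0]+np.sin(a)*v[1],-np.sin(a)*v[0]+np.cos(a)*v[1]])
def g(n,t,cx,cy,ox,oy,z): print(n,(f(t,atz(d,cx/5+ox,cy/5+oy,z)[:2])*1000).round(1))
g('white top','b',139,208,90,195,.093)
g('amber top','y',327,118,310,110,.087)
g('tube top','y',235,170,310,110,.085)
for n,t,cap,bk,o in(('red','b',(425,410),(337,277),(90,195)),('green','y',(377,391),(277,287),(310,110))):
    C=atz(d,cap[0]/5+o[0],cap[1]/5+o[1],.0155)[:2];B=atz(d,bk[0]/5+o[0],bk[1]/5+o[1],.028)[:2]
    u=(C-B)/np.linalg.norm(C-B);print(n,(f(t,C-.038*u)*1000).round(1),np.linalg.norm(C-B))
# heights of flask tops by depth
for n,x,y in(('red',.555,-.311),('green',.565,.296)):
    q=[]
    for v in range(0,420):
        for u in range(90,450):
            pass
    P=None
pts={'red':(90+370/5,195+320/5),'green':(310+310/5,110+315/5),'blue floor':(90+270/5,195+430/5),'yel floor':(310+430/5,110+300/5),'violet':(205+415/5,150+95/5)}
for n,(u,v) in pts.items():
    print(n,np.median([dep(d,u+i,v+j)[2] for i in(-2,-1,0,1,2) for j in(-2,-1,0,1,2)]).round(4))
```

```text
white top [61.  31.1]
amber top [ 56.  -28.8]
tube top [57.  37.7]
red [-32.7 -31.4] 0.08306883192913352
green [-32.2  33.2] 0.08093208922516086
red 0.0292
green 0.0295
blue floor 0.0032
yel floor 0.0028
violet 0.0252
```

```bash
python3 -m crank '[[0,0,0,0,0,0,7],[0,0,0,0,0,0,7]]'; python3 -c "
from rig import manip
print(manip.sign_off())"
```

```text
clock: 34.33
position: [0.3021, -0.1719, 0.2092]
ee_rot: [-0.5, 0.5, -0.5, -0.499]
contact_force: [1.0, -0.7, 0.2]
width: 0.0701
the job is handed in; nothing more can be done
None
```

Both kits are made up and the job was handed in at about 34 s. The blue tray holds the red-capped flask and the white bottle. The yellow tray holds the green-capped flask, the amber bottle and the tube. Each item was lowered until the wrist felt the tray floor (3 to 4.5 N), and only then released.

My last camera check put every item within about 6 mm of its bay centre along each tray axis; the limits are 17 mm for flasks and 18 mm for the others:

| Item | Offset from bay centre, tray x / y (mm) |
|---|---|
| Red flask | 1 / 1 |
| Green flask | 0 / 1 |
| White bottle | 1 / 1 |
| Amber bottle | 6 / 3 |
| Tube | 5 / 6 |

- **Seating:** the depth readings on the flask tops were 29.2 mm (red) and 29.5 mm (green), where 28 mm is expected. All items looked upright or flat in the pictures; I did not measure the tilt.
- **Violet flask:** its cap was at the same image pixel as at the start, so it was not disturbed.
- **Disagreement:** the scene and side cameras differed by about 5 mm on the tray centres, so I used the average.

No check failed, and the hand-in itself reported no verdict.

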